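Weigh the empty dipper on the hanging scale

ROBOT

A 7-joint arm with a two-finger parallel gripper is mounted at the origin on the work surface. World frame = base frame: x ahead of the robot, y to its left, z up, the work surface at z = 0. Lengths are in m, angles in rad, forces in N, time in s.
With the tool pointing down it reaches from about 0.4 to 0.85 m from the base axis. Payload 10.4 kg.
Tool frame: the origin (TCP) lies on the centre line of the jaws, within the pads' length; the fingertips stand 14 mm ahead of it and the grasp point (between the pads) lies 5 mm behind it (manip.tip_reach is the distance from the TCP to the fingertips, in m); z points along the fingers, y is the line along which they close (so a half turn about z gives the same grasp; the last joint's range is limited). The gripper opens to 85 mm and grips with 20 to 120 N. Pads are 22 mm wide; open, the fingers measure 114 mm over their backs; the gripper's body (76 mm by 85 mm) begins 54 mm behind the grasp point. The pads swing forward as they close: fully open they stand 13 mm farther back than shut.
Start: joints at [1.248, 0.332, -0.065, 1.46, 0.022, 1.35, -0.088], TCP at [0.185, -0.597, 0.245] pointing down, gripper open.
Joint ranges: [-2.6, 2.6], [-0.5, 2.12], [-1.47, 1.34], [0.16, 2.42], [-1.27, 4.41], [0.06, 2.06], [-2.6, 2.6]. Speed limits (rad/s): [2.22, 2.22, 2.79, 2.79, 3.14, 3.14, 3.14].

INTERFACE

Orientations are given as a unit quaternion [x, y, z, w].
In Python, from workcell import manip gives the robot as it stands.
- The arm moves only by the shell command python3 -m pendant 'ROWS' [FORCE]. ROWS is JSON, a list of rows, each a list of 7 numbers: the shift along the tool's x, y, z in units of 50 mm (1.0 is 50 mm), then the turn, a rotation vector about the tool's x, y, z in units of 8 degrees (1.0 is 8 degrees), then the opening, from -1 (shut) to 1 (fully open), so that 0 is half open. In form: [[dx, dy, dz, ax, ay, az, jaw], ...]. A call has exactly 10 rows; each row is the pose to reach, as a shift and turn from the pose commanded when the call began, along the tool's axes at that moment; what a row does not reach only later rows make up. A row lasts 1/8 s, in which the tool goes at most 62.5 mm and 10.7 degrees, less where a joint would pass 70% of its speed; a pose out of reach is approached as far as the arm can. A call with a gripper value outside its range is refused whole. The fingers move at their own pace and stop on an object; FORCE is the grip in N (left out, the last holds). Time passes only in rows, so rows that repeat a pose let the fingers close, or fill a call up. It gives the time, the measured TCP pose, the force, the opening and the grip force at its end, in the units of the state.
- manip.get_obs(): the state, without advancing time (a new reading comes with each control period).
- manip.camera(name): name is "scene" or "top"; returns (picture, depth): 400x640x3 uint8, red, green, blue; 400x640 float32, m along the optical axis (not along the pixel's ray), 0 where there is no reading.
- manip.get_calibration(name): a dict with "fx", "fy", "cx", "cy" (pixels), "xyz" and "orientation" of the camera in the world. Camera axes: x right, y up, looking along -z (the intrinsics and any distortion apply to the point x, -y, -z); pixel columns grow to the right and rows downward; lengths in m; the calibration is good to about 2 mm. A picture is of the moment at which its call begins. get_calibration takes no time and is no camera call.
- manip.hand_in(): hands the job in; it is judged then, once.
Trained networks look in the newest picture that a camera, given by its name, has taken for a name from the list of things; names that differ only in an ending like _2 or _b are one class to them, and where a whole thing is asked for, a point or a joint stands for the part that bears it (a point fixed in the world has none). Each returns a list of dicts, best first, with "p" (0 to 1); they miss things now and then, are a little off and sometimes report something else, mostly with a low value. They report only what shows in the picture. A call takes as long as a camera call. They do not tell look-alikes from the thing itself.
- manip.find_in(thing, camera): "box" ([left, top, right, bottom] in pixels, round what is visible of it).
- manip.trace(thing, camera): "pixels" (400x640 bool, what is visible of it) and "box" ([left, top, right, bottom] in pixels, round what is visible of it).
- manip.tip_of(thing, camera): "pixel" ([column, row] in pixels: a listed point, or the origin of a listed thing).
The state is a dict: "clock": time; "joint_pos": joint angles; "joint_velocities": joint speeds; "tau": joint torques, N m; "position": TCP position; "ee_rot": TCP orientation; "ft_force": force on the tool from outside, world axes, zero at the start; "torque": the same for the moment, N m; "grip_width": opening from 0.0 (shut) to 1.0 (fully open); "grasp_force": force on a finger pad.
Only numpy, scipy, OpenCV 4.12 (cv2) and the standard library are available. Lean on these libraries where they do the work, as an engineer would, in place of code of your own. Each camera call takes 0.05 s, during which the arm holds its last target. There are 200 camera calls.

TASK

The dipper, the steel utensil with the open eye at the top of its handle, has to be weighed empty. First move the pepper mill from under the hanging scale's hook and stand it upright on the worktop, clear of where the dipper will hang; then pull the dipper up out of the utensil caddy, hang it by its eye on the hook without dragging the hook down to its stop, and leave it hanging free and still. Leave the other two utensils in the caddy and do not push or tip the mug, bowl and jar.

Things in the scene. Friction and masses are not known exactly. Their poses are not given: they have to be found in the camera images.
- dipper: Steel utensil 301 mm long, 0.2-0.3 kg, heavy round foot 26 dia x 30, flat handle 10 thick (y) x 16 wide (x), topped by an open eye in its x-z plane (hole along y, 22 wide, 30 tall; 42 wide outside, 247-301 up). Origin: centre of foot's underside; z along the handle to the eye. Starts in a bay of the caddy, leaning 29 degrees towards the caddy's +x, handle in the rim's notch.
- dipper_eye (a point): Inside top of the dipper's eye, 289 mm above its origin along its z: where it bears on the hook. Axes as the dipper's.
- dipper_grip (a point): Middle of the dipper's flat handle, 135 mm above its origin along its z: a good place to grip, closing along the dipper's y. Axes as the dipper's.
- masher: Another utensil of the same steel, foot and handle as the dipper, but topped by a 28 mm ball instead of an eye, 246 mm long; origin and axes as the dipper's, leaning the same way in another bay. Stays there.
- stirrer: Another utensil of the same steel, foot and handle as the dipper, but topped by a 30 mm crossbar along its y instead of an eye, 229 mm long; origin and axes as the dipper's, leaning the same way in another bay. Stays there.
- caddy: Fixed wooden caddy 77 (x) x 164 (y), rim 86 high, open above. Origin: on the worktop at the middle of its notched (+x) long side, so the caddy spans x = -77 to 0. Three bays along y, 50 mm apart, each 61 (x) x 36 (y) inside, floor 6 up. Teeth (tops at 102) on the +x rim make a 14 mm notch per handle. Which utensil is where varies. Lifted straight up as it leans, a utensil comes out freely.
- scale: Fixed hanging scale. Origin: on the worktop straight below the hook. Its foot (110 x 90 x 16 mm) and post (24 dia, 540 high) stand 165 mm away along its +x; a top arm carries the dial housing (50 x 80 x 90 mm, underside 440 mm up, nozzle down to 430 mm) over the hook. The dial faces its -x; that side is open.
- hook_seat (a point): Top of the hook's 6 mm wire at the lowest point of its bend, 358 mm above the worktop unloaded; axes as the scale's. The J hook opens to -y: its free tip is 22 mm along -y, 9 mm above the seat. The shank rises 17 mm off on the +y side, bends back over the seat 41 to 59 mm above it and runs up. An eye goes on along +y, then down.
- hook (a joint): How far the hook is pulled down, m: 0 unloaded, stop at 0.045. Spring of about 120 N/m: the dipper draws it down 15 to 26 mm; it bobs for about a second.
- mill: Loose wooden pepper mill, 150 mm high, 0.25 kg, round: 52 mm diameter up to 40 mm height, narrowing to 38 mm from 70 to 125 mm, a 32 mm cap on top. Origin: centre of its underside, z up. Starts standing roughly below the hook, where the dipper's foot would hit it.
- mug: Bystander: blue stoneware mug, 76 mm diameter, 85 mm high, handle at its +y reaching about 30 mm out. Origin: centre of its underside.
- bowl: Bystander: white bowl, 100 mm diameter, 50 mm high. Origin: centre of its underside.
- jar: Bystander: lidded terracotta jar, 68 mm diameter, 110 mm high. Origin: centre of its underside.
Things that resemble listed ones, but are neither listed nor needed, are in the scene too. Leave any orange look-alike of the masher alone.

How it is judged:
On the way, in this order (a step that is already met when the one before it is completed fails the run):
1. the mill stands upright on the worktop, more than 60 mm from the point below the hook (horizontal distance between mill and scale above 0.06 m and height (world z) of mill below 0.006 m and angle between mill's own z axis and vertical below 0.1 rad and linear speed of mill below 0.02 m/s), for 0.2 s.
2. the dipper is clear above the caddy's rim (height (world z) of dipper above 0.095 m), for 0.1 s.
3. the dipper hangs by its eye on the hook, let go, the hook settled (distance between dipper_eye and hook_seat below 0.014 m and value of joint hook between 0.01 and 0.034 m and angle between dipper's own z axis and vertical below 0.15 rad and linear speed of dipper below 0.03 m/s and velocity of joint hook between -0.015 and 0.015 m/s and contact force between dipper and the fingers below 0.05 N), for 0.4 s.
At the end, for the whole second after the job is handed in: Dipper hangs free and still by its eye on the hook (eye within 14 mm of the seat, plumb to 0.15 rad, hook down 10-34 mm); mill upright at rest on the worktop, over 60 mm from below the hook; the other utensils in the caddy; mug, bowl, jar upright, moved under 30 mm (all of step 1 and all of step 3 and horizontal distance between each of masher, stirrer and caddy below 0.12 m and height (world z) of each of masher, stirrer below 0.04 m and angle between each of mug, bowl, jar's own z axis and vertical below 0.15 rad and distance of each of mug, bowl, jar from where it was at the start of the episode below 0.03 m); the robot touches nothing.
It fails at once if the hook is dragged down to its stop (beyond 43 mm) (value of joint hook above 0.043 m).
It fails at once if another utensil is pulled out of the caddy (height (world z) of any of masher, stirrer above 0.07 m).
It fails at once if the mug, bowl or jar is pushed more than 30 mm or tipped (distance of any of mug, bowl, jar from where it was at the start of the episode above 0.03 m or angle between any of mug, bowl, jar's own z axis and vertical above 0.4 rad).
It fails at once if the mill falls over (angle between mill's own z axis and vertical above 1 rad).
It also fails if it takes over 67 s, if anything falls off the work surface, if the arm or the gripper's body presses on something with over 40 N, if the wrist force passes 120 N, or if a joint passes its speed limit or range.

## Working session

There is one attempt and no reset: what is moved stays moved. The work goes in short steps, Python scripts to look and compute and a shell command to move; the robot and the scene stay as the last step left them, time stands still between calls to the robot, and variables do not carry over. Pictures are saved under pics/ and viewed, at most 14 in all, crops included, and the job is handed in when it is done.

```bash
mkdir -p pics; cat > h.py <<'E'
import numpy as np, cv2
from workcell import manip
from scipy.spatial.transform import Rotation as R
def cal(n):
    c=manip.get_calibration(n); return c,R.from_quat(c["orientation"]).as_matrix(),np.array(c["xyz"])
def pts(n,d,mask=None):
    c,Rm,t=cal(n); v,u=np.nonzero((d>0)&(mask if mask is not None else True)); z=d[v,u]
    p=np.stack([(u-c["cx"])/c["fx"]*z,-(v-c["cy"])/c["fy"]*z,-z],1)
    return p@Rm.T+t
def proj(n,P):
    c,Rm,t=cal(n); q=(np.atleast_2d(P)-t)@Rm
    return np.stack([c["cx"]+c["fx"]*q[:,0]/-q[:,2],c["cy"]-c["fy"]*q[:,1]/-q[:,2]],1)
def rows(P,Q=None):
    "shift in row units to reach P from current pose in tool axes"
    o=manip.get_obs(); Rt=R.from_quat(o["ee_rot"])
    s=Rt.inv().apply(np.array(P)-o["position"])/0.05
    w=(Rt.inv()*R.from_matrix(Q)).as_rotvec()*180/np.pi/8 if Q is not None else None
    return s.round(2), None if w is None else w.round(2)
E
python3 - <<'E'
from h import *
np.set_printoptions(precision=3,suppress=True)
for n in ["scene","top"]:
    im,d=manip.camera(n); cv2.imwrite(f"pics/{n}0.png",im[:,:,::-1]); np.save(f"{n}0.npy",d)
    print(n,manip.get_calibration(n))
    for th in ["dipper","masher","stirrer","caddy","scale","mill","mug","bowl","jar"]:
        for r in manip.trace(th,n)[:3]:
            if r["p"]<.3: continue
            P=pts(n,d,r["pixels"]); print(th,round(r["p"],2),r["box"],np.median(P,0),P.min(0),P.max(0))
    for th in ["dipper_eye","hook_seat","dipper_grip","scale","caddy","dipper","hook"]:
        try: print(th,[(round(r["p"],2),np.round(r["pixel"])) for r in manip.tip_of(th,n)[:3]])
        except Exception as e: print(th,e)
o=manip.get_obs();print(o["position"],R.from_quat(o["ee_rot"]).as_matrix(),manip.tip_reach,o["clock"])
E
```

```text
scene {'fx': 397.2647819520021, 'fy': 397.2647819520021, 'cx': 326.86089949431863, 'cy': 200.24009498594677, 'xyz': array([1.543, 0.88 , 1.176]), 'orientation': array([0.208, 0.382, 0.795, 0.423])}
dipper 0.46 [290.3, 214.4, 308.5, 240.3] [0.708 0.211 0.21 ] [ 0.501  0.045 -0.005] [0.753 0.221 0.28 ]
masher 0.79 [385.8, 256.7, 438.0, 300.8] [0.533 0.622 0.02 ] [0.488 0.483 0.001] [0.569 0.722 0.033]
masher 0.51 [367.1, 209.6, 384.2, 253.1] [0.393 0.37  0.02 ] [ 0.279  0.278 -0.006] [0.477 0.438 0.031]
masher 0.47 [252.8, 176.2, 269.7, 209.9] [ 0.418 -0.243  0.02 ] [ 0.339 -0.292  0.002] [ 0.554 -0.172  0.03 ]
stirrer 0.6 [307.3, 230.0, 320.8, 247.2] [0.673 0.257 0.163] [0.582 0.175 0.055] [0.709 0.275 0.218]
caddy 0.78 [295.9, 231.4, 341.7, 267.5] [0.644 0.269 0.063] [ 0.482  0.166 -0.008] [0.67  0.332 0.182]
mill 0.69 [215.2, 186.8, 229.9, 219.0] [ 0.668 -0.247  0.077] [ 0.639 -0.279  0.   ] [ 0.686 -0.232  0.158]
mug 0.76 [274.9, 205.9, 297.7, 231.2] [0.564 0.024 0.059] [ 0.497 -0.02  -0.003] [0.751 0.215 0.276]
bowl 0.52 [297.9, 192.3, 319.5, 205.2] [ 0.365 -0.014  0.035] [ 0.331 
[... 1639 characters left out ...]
, 232.4] [0.545 0.015 0.017] [ 0.478 -0.017 -0.008] [0.599 0.058 0.091]
bowl 0.75 [368.2, 245.3, 400.2, 272.4] [ 0.38  -0.008  0.022] [ 0.331 -0.05  -0.001] [0.43  0.043 0.06 ]
jar 0.85 [375.8, 153.5, 399.9, 180.9] [ 0.687 -0.011  0.103] [ 0.662 -0.066 -0.006] [0.758 0.017 0.118]
dipper_eye [(0.53, array([321., 140.]))]
hook_seat [(0.57, array([486., 158.]))]
dipper_grip [(0.68, array([327., 169.]))]
scale []
caddy [(0.8, array([315., 186.]))]
dipper [(0.6, array([330., 200.]))]
hook it knows: bowl, caddy, dipper, dipper_eye, dipper_grip, hook_seat, jar, masher, mill, mug, scale, stirrer
[ 0.185 -0.597  0.245] [[ 0.955  0.295  0.   ]
 [ 0.295 -0.955 -0.   ]
 [ 0.     0.    -1.   ]] 0.014 1.6
```

View pics/scene0.png

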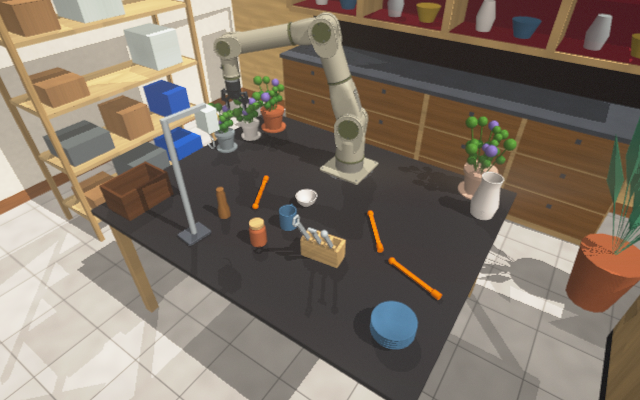

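View pics/top0.png

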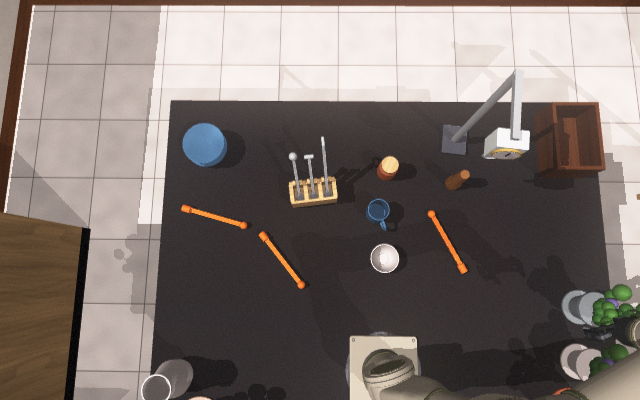

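The scene picture shows the caddy at (322,247) with three steel utensils, the mill at (222,203), the scale foot at (193,233) and its dial housing at (207,118). The three orange look-alikes at (261,192), (375,231) and (415,278) lie on the table. In the caddy in the top picture, the ball at (293,156) is the masher, the crossbar at (308,157) the stirrer, and the thin edge-on eye at (322,140) the dipper, which fits the description. I'll confirm it in a crop.

```bash
python3 - <<'E'
from h import *
np.set_printoptions(precision=4,suppress=True)
a=cv2.imread("pics/scene0.png"); b=cv2.imread("pics/top0.png")
c1=cv2.resize(a[200:275,270:350],(400,375),interpolation=cv2.INTER_CUBIC)
c2=cv2.resize(a[95:245,170:250],(200,375),interpolation=cv2.INTER_CUBIC)
c3=cv2.resize(b[130:210,285:335],(200,375)[:1]+(320,),interpolation=cv2.INTER_CUBIC)
c3=cv2.copyMakeBorder(c3,0,55,0,0,cv2.BORDER_CONSTANT)
cv2.imwrite("pics/crop1.png",np.hstack([c1,c2,c3]))
A={n:pts(n,np.load(n+"0.npy")) for n in("scene","top")}
def box(n,lo,hi):
    P=A[n]; return P[np.all((P>lo)&(P<hi),1)]
def rect(P): return cv2.minAreaRect((P[:,:2]*1000).astype(np.float32))
for n in A:
    print(n,"house",rect(box(n,[.5,-.5,.44],[.75,-.2,.56])),len(box(n,[.5,-.5,.44],[.75,-.2,.56])))
    P=box(n,[.5,-.5,.52],[.9,-.2,.6]); print(" toparm",rect(P),P.mean(0))
    P=box(n,[.7,-.5,.008],[1.,-.15,.026]); print(" foot",rect(P),len(P))
    P=box(n,[.7,-.5,.06],[1.,-.15,.42]); print(" post",P.mean(0) if len(P) else 0,len(P),np.polyfit(P[:,2],P[:,:2],1) if len(P) else 0)
    P=box(n,[.5,-.5,.34],[.75,-.2,.425]); print(" hookwire",len(P),P[:12])
    P=box(n,[.55,-.35,.145],[.72,-.18,.17]); print(" millcap",len(P),P.mean(0),rect(P))
    P=box(n,[.55,-.35,.01],[.72,-.18,.04]); print(" millbase",len(P),P.mean(0))
    P=box(n,[.5,.1,.075],[.7,.36,.09]); print(" caddy rim",rect(P),len(P))
    P=box(n,[.55,.185,.12],[.8,.225,.32]); print(" dipper",len(P),P.mean(0)); u,s,v=np.linalg.svd(P-P.mean(0)); print(v[0],s)
    print(P[np.argsort(P[:,2])][::max(1,len(P)//12)])
E
```

```text
scene house ((685.203369140625, -257.41748046875), (83.62641906738281, 126.8559341430664), 74.77590942382812) 681
 toparm ((731.2338256835938, -248.35626220703125), (74.35450744628906, 207.41000366210938), 89.45307159423828) [ 0.734  -0.2532  0.5367]
 foot ((821.6098022460938, -336.7635192871094), (314.8378601074219, 254.9835662841797), 81.20833587646484) 395
 post [ 0.827  -0.2659  0.2535] 496 [[ 0.0024  0.0029]
 [ 0.8264 -0.2666]]
 hookwire 36 [[ 0.6633 -0.253   0.4214]
 [ 0.6587 -0.2529  0.4194]
 [ 0.6605 -0.2518  0.4161]
 [ 0.6607 -0.2456  0.4182]
 [ 0.6578 -0.2504  0.411 ]
 [ 0.6633 -0.2446  0.411 ]
 [ 0.6587 -0.2445  0.4089]
 [ 0.6634 -0.2397  0.4082]
 [ 0.6622 -0.2352  0.4091]
 [ 0.666  -0.2375  0.4057]
 [ 0.659  -0.2405  0.4015]
 [ 0.6594 -0.2412  0.397 ]]
 millcap 32 [ 0.6591 -0.2584  0.1502] ((657.9854125976562, -260.01776123046875), (32.709930419921875, 27.92214584350586), 32.93787384033203)
 millbase 64 [ 0.6635 -0.2429  0.0242]
 caddy rim ((612.0375366210938, 246.30908203125), (85.05624389648438, 166.4575958251953), 8.755380630493164) 282
 dipper 138 [0.7105 0.2116 0.216
[... 1108 characters left out ...]
628]
 [ 0.655  -0.2548  0.3587]]
 millcap 72 [ 0.6532 -0.2585  0.15  ] ((652.8816528320312, -258.3464050292969), (30.89608383178711, 30.101882934570312), 60.00191879272461)
 millbase 45 [ 0.6391 -0.2479  0.0237]
 caddy rim ((608.0321044921875, 246.80572509765625), (78.8043212890625, 163.82025146484375), 7.851113796234131) 446
 dipper 132 [0.6942 0.2085 0.2124]
[-0.4588 -0.0642 -0.8862] [0.6323 0.0712 0.0335]
[[0.6466 0.201  0.1219]
 [0.6558 0.2045 0.142 ]
 [0.6627 0.2012 0.156 ]
 [0.6727 0.2047 0.1706]
 [0.6791 0.2048 0.1851]
 [0.688  0.2049 0.2018]
 [0.7041 0.2146 0.2153]
 [0.7031 0.205  0.2303]
 [0.7355 0.218  0.242 ]
 [0.7053 0.2113 0.2666]
 [0.7133 0.2144 0.2718]
 [0.7285 0.2115 0.2744]]
```

View pics/crop1.png

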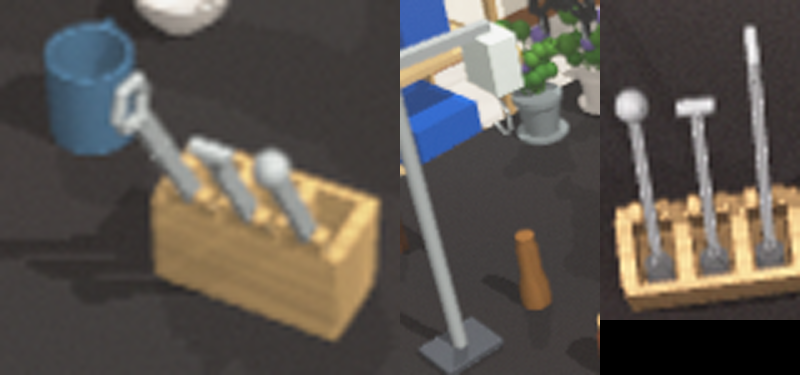

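The crop shows the open ring on the left-hand utensil at scene pixel (294,217), the crossbar in the middle and the ball on the right. The ring is the dipper; its eye is edge-on in the top view at (322,140). Next I compute the mill approach with the tool tilted 45° down and heading along scale +x, and refine the hook.

```bash
cat >> h.py <<'E'
def tool(yaw,tilt):
    "tool axes: z heading yaw (deg), tilted down by tilt (deg), y to the right"
    y,t=np.radians([yaw,tilt]); z=np.array([np.cos(y)*np.cos(t),np.sin(y)*np.cos(t),-np.sin(t)])
    Y=np.array([np.sin(y),-np.cos(y),0]); return np.stack([np.cross(Y,z),Y,z],1)
def grip(P,Q,back=0): return np.array(P)+(0.005-back)*Q[:,2]
E
python3 - <<'E'
from h import *
np.set_printoptions(precision=4,suppress=True)
A={n:pts(n,np.load(n+"0.npy")) for n in("scene","top")}
for n in A:
    P=A[n]; b=lambda lo,hi:P[np.all((P>lo)&(P<hi),1)]
    w=b([.62,-.3,.345],[.69,-.2,.42]); print(n,w[np.argsort(w[:,2])][:14])
    f=b([.74,-.36,.012],[.9,-.18,.022]); print("foot",cv2.minAreaRect((f[:,:2]*1000).astype(np.float32)),len(f))
    h=b([.6,-.35,.45],[.64,-.2,.52]); print("dial",np.polyfit(h[:,1],h[:,0],1),h.mean(0),len(h))
    h=b([.6,-.35,.523],[.70,-.2,.537]); print("htop",cv2.minAreaRect((h[:,:2]*1000).astype(np.float32)),len(h))
Q=tool(-7,45); m=[.654,-.259,.10]
print(rows(grip(m,Q,.16),Q), grip(m,Q,.16))
E
```

```text
scene [[ 0.6582 -0.2571  0.3597]
 [ 0.6617 -0.2587  0.3608]
 [ 0.6649 -0.2497  0.3609]
 [ 0.6629 -0.2462  0.3611]
 [ 0.6593 -0.2667  0.3616]
 [ 0.6621 -0.2412  0.3624]
 [ 0.6582 -0.262   0.3626]
 [ 0.6557 -0.242   0.3635]
 [ 0.6593 -0.2717  0.3644]
 [ 0.6577 -0.2675  0.3651]
 [ 0.6593 -0.2767  0.3673]
 [ 0.6621 -0.2399  0.3674]
 [ 0.658  -0.2721  0.3682]
 [ 0.6561 -0.2403  0.3689]]
foot ((823.9705200195312, -270.04669189453125), (98.86459350585938, 113.98027038574219), 83.8967056274414) 338
dial [1.2993 0.9169] [ 0.6341 -0.2176  0.4925] 13
htop ((653.1699829101562, -240.78858947753906), (78.55622100830078, 62.195289611816406), 22.516904830932617) 114
top [[ 0.6532 -0.259   0.3549]
 [ 0.656  -0.2618  0.3555]
 [ 0.6531 -0.2701  0.3556]
 [ 0.6528 -0.2613  0.3563]
 [ 0.6585 -0.2502  0.3566]
 [ 0.6526 -0.2526  0.3568]
 [ 0.6554 -0.2498  0.3571]
 [ 0.6524 -0.2551  0.3575]
 [ 0.6523 -0.2494  0.3577]
 [ 0.655  -0.2548  0.3587]
 [ 0.652  -0.2629  0.3592]
 [ 0.6546 -0.257   0.3603]
 [ 0.6516 -0.2652  0.3606]
 [ 0.6543 -0.2622  0.3614]]
foot ((817.5558471679688, -271.59796142578125), (90.38211059570312, 110.69380950927734), 83.816650390625) 474
dial [0.1656 0.6671] [ 0.6267 -0.2441  0.4929] 312
htop ((661.7471923828125, -254.11480712890625), (81.2635726928711, 76.0128173828125), 87.26799774169922) 599
(array([ 8.97, -4.59,  0.71]), array([-1.19,  5.54,  2.86])) [ 0.5452 -0.2456  0.2096]
```

```bash
python3 -m pendant '[[1,-0.5,0.1,-0.1,0.6,0.3,1],[2,-1,0.2,-0.2,1.2,0.6,1],[3,-1.5,0.2,-0.4,1.8,0.9,1],[4,-2,0.3,-0.5,2.5,1.3,1],[5,-2.6,0.4,-0.7,3.2,1.6,1],[6,-3.1,0.5,-0.8,3.8,2,1],[7,-3.6,0.6,-0.9,4.4,2.3,1],[8,-4.1,0.7,-1.1,5,2.6,1],[8.97,-4.59,0.71,-1.19,5.54,2.86,1],[8.97,-4.59,0.71,-1.19,5.54,2.86,1]]' 40
python3 -c "
from h import *
o=manip.get_obs(); print(o['joint_pos'],o['clock'])
Q=tool(-7,45); print(rows(grip([.654,-.259,.10],Q),Q))"
```

```text
clock: 2.85
position: [0.5466, -0.241, 0.2091]
ee_rot: [0.922, -0.054, 0.382, 0.022]
ft_force: [-1.3, -1.2, -0.8]
grip_width: 0.999
grasp_force: 0.0
[ 0.95072265 -0.05790206 -0.45656935  2.19337306 -0.87247101  0.37349217
 -0.47739917] 2.85
(array([-0.  ,  0.11,  3.18]), array([-0.03,  0.  ,  0.03]))
```

```bash
python3 -m pendant '[[0,0.1,0.6,0,0,0,1],[0,0.1,1.3,0,0,0,1],[0,0.1,2,0,0,0,1],[0,0.1,2.6,0,0,0,1],[0,0.1,3.2,0,0,0,1],[0,0.1,3.2,0,0,0,1],[0,0.1,3.2,0,0,0,-0.4],[0,0.1,3.2,0,0,0,-0.4],[0,0.1,3.2,0,0,0,-0.4],[0,0.1,3.2,0,0,0,-0.4]]' 40
python3 - <<'E'
from h import *
o=manip.get_obs();Rt=R.from_quat(o["ee_rot"])
im,d=manip.camera("scene"); cv2.imwrite("pics/s1.png",cv2.resize(im[110:270,160:320,::-1],(600,600)))
print(Rt.inv().apply([0,0,.05])/.05, Rt.inv().apply([-.024,.114,0])/.05)
E
```

```text
clock: 4.1
position: [0.6573, -0.2648, 0.0978]
ee_rot: [0.922, -0.056, 0.383, 0.024]
ft_force: [-0.8, 0.3, 4.0]
grip_width: 0.429
grasp_force: 42.6
[ 0.70826602  0.0019751  -0.70594288] [-0.52972478 -2.20434568 -0.53763538]
```

View pics/s1.png

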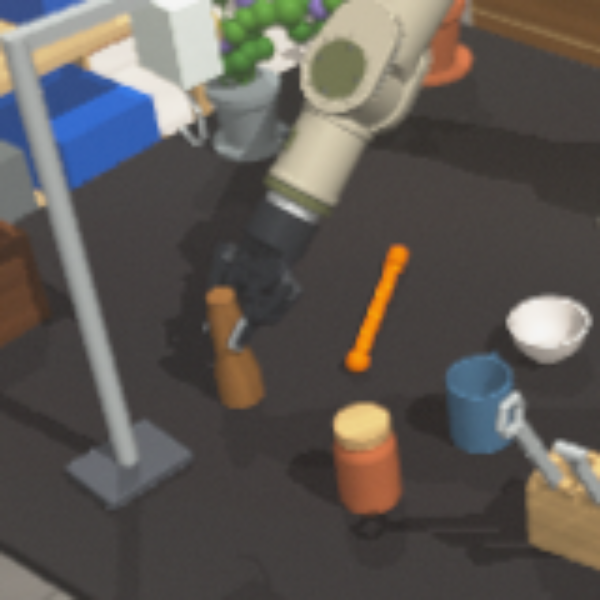

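Fingers close on the mill's waist at crop (235,335), and it stands upright. Lift 30 mm, shift it by (-24, +114) mm, set it down and open.

```bash
python3 -m pendant '[[0.2,0,-0.2,0,0,0,-0.4],[0.42,0,-0.42,0,0,0,-0.4],[0.3,-0.5,-0.55,0,0,0,-0.4],[0.15,-1,-0.7,0,0,0,-0.4],[0,-1.6,-0.85,0,0,0,-0.4],[-0.11,-2.2,-0.96,0,0,0,-0.4],[-0.11,-2.2,-0.96,0,0,0,-0.4],[-0.32,-2.2,-0.75,0,0,0,-0.4],[-0.52,-2.2,-0.55,0,0,0,-0.4],[-0.52,-2.2,-0.55,0,0,0,-0.4]]'
python3 -m pendant '[[0,0,0,0,0,0,-0.4],[0,0,0,0,0,0,0],[0,0,0,0,0,0,0.6],[0,0,0,0,0,0,1],[0,0,0,0,0,0,1],[0,0,-0.6,0,0,0,1],[0,0,-1.2,0,0,0,1],[0,0,-2.2,0,0,0,1],[0,0,-3.2,0,0,0,1],[0,0,-3.2,0,0,0,1]]'
python3 - <<'E'
from h import *
np.set_printoptions(precision=4,suppress=True)
for n in("top","scene"):
    im,d=manip.camera(n); P=pts(n,d)
    if n=="top": cv2.imwrite("pics/t1.png",cv2.resize(im[100:300,280:540,::-1],(780,600)))
    for r in manip.trace("mill",n)[:1]: M=pts(n,d,r["pixels"]); print(r["p"],r["box"],np.median(M,0),M.max(0),M[M[:,2]>.145].mean(0))
# dipper: fit in both cams using first-look depth
a=np.radians(8); lean=np.radians(29)
uz=np.array([np.cos(a)*np.sin(lean),np.sin(a)*np.sin(lean),np.cos(lean)])
for n in("scene","top"):
    d=np.load(n+"0.npy"); P=pts(n,d); lo,hi=[.55,.185,.115],[.8,.225,.2]; P=P[np.all((P>lo)&(P<hi),1)]
    k=np.polyfit(P[:,2],P[:,:2],1); print(n,len(P),k[0],"at z=.14:",k[0]*.14+k[1])
    E=pts(n,d); E=E[np.all((E>[.68,.18,.235])&(E<[.8,.24,.3]),1)]; print("eye",E.mean(0),E.min(0),E.max(0))
E
```

```text
clock: 5.4
position: [0.6343, -0.1527, 0.1105]
ee_rot: [0.927, -0.055, 0.369, 0.02]
ft_force: [-0.3, 0.4, -2.3]
grip_width: 0.433
grasp_force: 42.7
clock: 6.65
position: [0.5258, -0.1398, 0.2261]
ee_rot: [0.928, -0.055, 0.369, 0.021]
ft_force: [0.3, 0.5, 0.8]
grip_width: 1.003
grasp_force: 0.0
0.69 [416.4, 175.8, 438.3, 199.0] [ 0.6199 -0.1395  0.0911] [ 0.6671 -0.123   0.1566] [ 0.6275 -0.1488  0.1502]
0.84 [239.2, 193.4, 249.7, 223.6] [ 0.6439 -0.1384  0.0726] [ 0.7137 -0.0412  0.1562] [ 0.635  -0.1475  0.1511]
scene 56 [0.5284 0.0832] at z=.14: [0.6701 0.2067]
eye [0.7328 0.2138 0.2583] [0.709  0.2054 0.2364] [0.7533 0.221  0.2796]
top 60 [0.5199 0.083 ] at z=.14: [0.6567 0.2031]
eye [0.7216 0.2126 0.2664] [0.7053 0.2082 0.2369] [0.7484 0.218  0.2821]
```

View pics/t1.png

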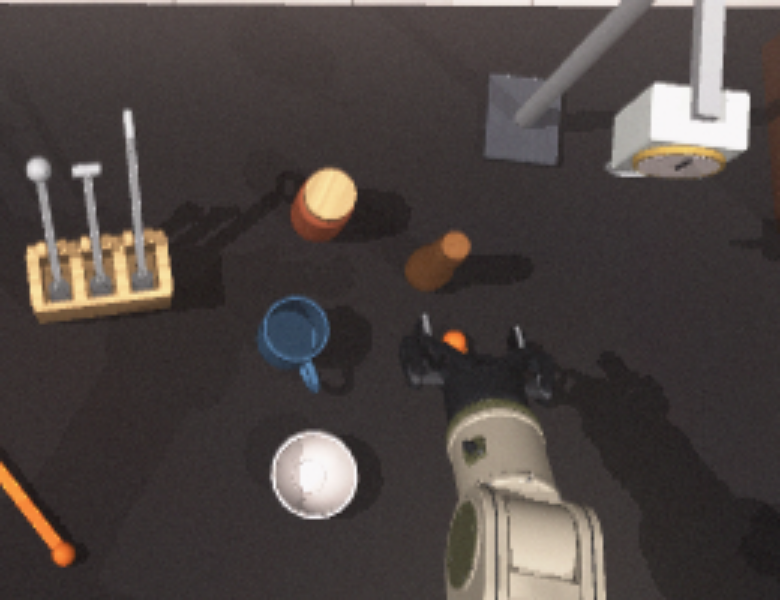

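```bash
python3 - <<'E'
from h import *
o=manip.get_obs(); print(o['joint_pos'].round(3),o['clock'])
Q=tool(8,60); g=[.6635,.204,.14]
print(rows(grip(g,Q,.14),Q),grip(g,Q,.14))
Rt=R.from_quat(o["ee_rot"]); print(Rt.inv().apply([0,0,.1])/.05)
E
```

```text
[-0.046 -0.293  0.235  2.323  0.012  0.343 -1.494] 6.85
(array([ 0.81, -6.82,  0.02]), array([ 1.09, -1.71, -1.5 ])) [0.59665691 0.19460582 0.25691343]
[ 1.38332239 -0.00770965 -1.44442366]
```

The mill stands upright at (440,262), clear of the hook, and the gripper is back at (475,370). Moving to the caddy approach.

```bash
python3 -m pendant '[[0.8,-0.4,-0.9,0,0,0,1],[1,-1.4,-1,0.1,-0.2,-0.2,1],[1.1,-2.4,-1,0.3,-0.5,-0.4,0],[1.1,-3.4,-1,0.5,-0.8,-0.6,-0.2],[1,-4.4,-0.9,0.7,-1.1,-0.9,-0.2],[0.9,-5.4,-0.6,0.9,-1.4,-1.2,-0.2],[0.8,-6.3,-0.3,1,-1.6,-1.4,-0.2],[0.81,-6.82,0.02,1.09,-1.71,-1.5,-0.2],[0.81,-6.82,0.02,1.09,-1.71,-1.5,-0.2],[0.81,-6.82,0.02,1.09,-1.71,-1.5,-0.2]]'
python3 - <<'E'
from h import *
o=manip.get_obs(); print(o['joint_pos'].round(3),o['clock'])
Q=tool(8,60); g=[.6635,.204,.14]
print(rows(grip(g,Q,.0),Q))
E
```

```text
clock: 8.1
position: [0.5964, 0.1944, 0.2528]
ee_rot: [0.964, 0.068, 0.255, -0.018]
ft_force: [-0.2, 0.5, -0.4]
grip_width: 0.404
grasp_force: 0.0
[-0.131  0.029 -0.346  1.892  0.255  0.745 -2.05 ] 8.1
(array([ 0.07, -0.  ,  2.73]), array([-0.01,  0.05,  0.  ]))
```

```bash
python3 -m pendant '[[0.05,0,0.6,0,0,0,-0.2],[0.05,0,1.2,0,0,0,-0.2],[0.07,0,1.7,0,0,0,-0.2],[0.07,0,2.2,0,0,0,-0.2],[0.07,0,2.7,0,0,0,-0.2],[0.07,0,2.73,0,0,0,-0.2],[0.07,0,2.73,0,0,0,-1],[0.07,0,2.73,0,0,0,-1],[0.07,0,2.73,0,0,0,-1],[0.07,0,2.73,0,0,0,-1]]' 60
python3 - <<'E'
from h import *
o=manip.get_obs(); print(o['joint_pos'].round(3),o['clock'])
im,d=manip.camera("scene"); cv2.imwrite("pics/s2.png",cv2.resize(im[170:280,250:360,::-1],(600,600)))
a,l=np.radians([8,29]); uz=np.array([np.cos(a)*np.sin(l),np.sin(a)*np.sin(l),np.cos(l)])
print(R.from_quat(o["ee_rot"]).inv().apply(uz*.05)/.05)
E
```

```text
clock: 9.35
position: [0.6671, 0.2047, 0.1389]
ee_rot: [0.964, 0.068, 0.257, -0.018]
ft_force: [-1.5, -0.9, 4.3]
grip_width: 0.101
grasp_force: 60.2
[-0.172  0.295 -0.295  1.852  0.454  0.544 -2.2  ] 9.35
[ 8.56052848e-01 -5.64895030e-05 -5.16888304e-01]
```

View pics/s2.png

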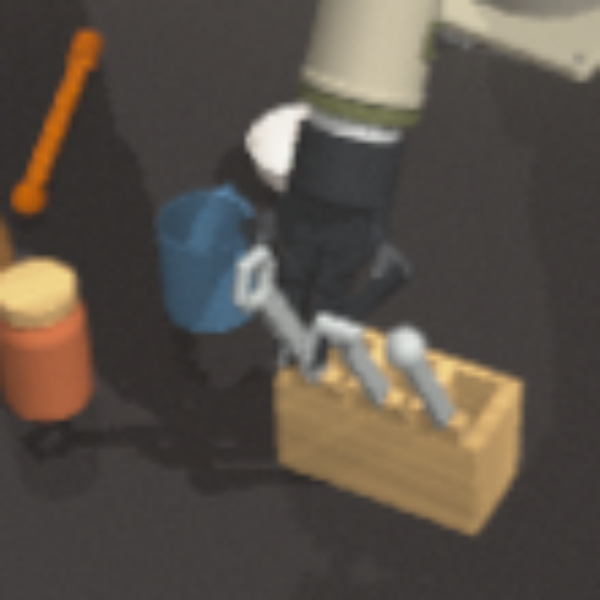

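The fingers hold the dipper handle at crop (310,345); stirrer and masher are untouched. I pull it out along its lean.

```bash
python3 -m pendant '[[0.2,0,-0.12,0,0,0,-1],[0.5,0,-0.3,0,0,0,-1],[0.86,0,-0.52,0,0,0,-1],[1.2,0,-0.72,0,0,0,-1],[1.54,0,-0.93,0,0,0,-1],[1.88,0,-1.13,0,0,0,-1],[2.22,0,-1.34,0,0,0,-1],[2.57,0,-1.55,0,0,0,-1],[2.8,0,-1.7,0,0,0,-1],[2.8,0,-1.7,0,0,0,-1]]' 70
python3 - <<'E'
from h import *
o=manip.get_obs(); print(o['joint_pos'].round(3),o['clock'])
Q=tool(-6.2,31)
for P in ([.56,.12,.34],[.55,-.1,.34],[.54,-.34,.34]): print(rows(P,Q))
Rt=R.from_quat(o["ee_rot"])
for n in("top","scene"):
    im,d=manip.camera(n); print(n,[(r["p"],r["pixel"]) for t in("dipper","dipper_eye") for r in manip.tip_of(t,n)[:1]])
    P=pts(n,d); P=P[np.all((P>[.6,.15,.11])&(P<[.9,.3,.5]),1)]; print(len(P),P.max(0))
E
```

```text
clock: 10.65
position: [0.7352, 0.2138, 0.2615]
ee_rot: [0.969, 0.069, 0.238, -0.015]
ft_force: [-10.9, -1.2, -31.1]
grip_width: 0.097
grasp_force: 77.4
[-0.129  0.344 -0.336  1.504  0.322  0.866 -2.004] 10.65
(array([-2.58,  1.37, -3.12]), array([-1.21,  3.9 ,  1.34]))
(array([-3.32,  5.7 , -3.48]), array([-1.21,  3.9 ,  1.34]))
(array([-4.1 , 10.43, -3.86]), array([-1.21,  3.9 ,  1.34]))
top [(0.69, [419.3, 188.1]), (0.37, [321.2, 132.7])]
322 [0.75092147 0.29999835 0.49987962]
scene [(0.73, [312.3, 242.8]), (0.65, [291.4, 205.7])]
1834 [0.75889718 0.29932524 0.49997611]
```

The upward pull reads 31 N, so something is catching. Looking.

```bash
python3 - <<'E'
from h import *
o=manip.get_obs(); print(o['position'],o['ft_force'],o['grip_width'])
a,_=manip.camera("scene"); b,_=manip.camera("top")
c=np.hstack([cv2.resize(a[170:280,260:340],(400,550)),cv2.resize(b[110:220,280:360],(400,550))])
cv2.imwrite("pics/s3.png",c[:,:,::-1])
E
```

```text
[0.737684   0.21395634 0.26681747] [-16.26647168  -2.30273894 -38.01161529] 0.10430054979001459
```

View pics/s3.png

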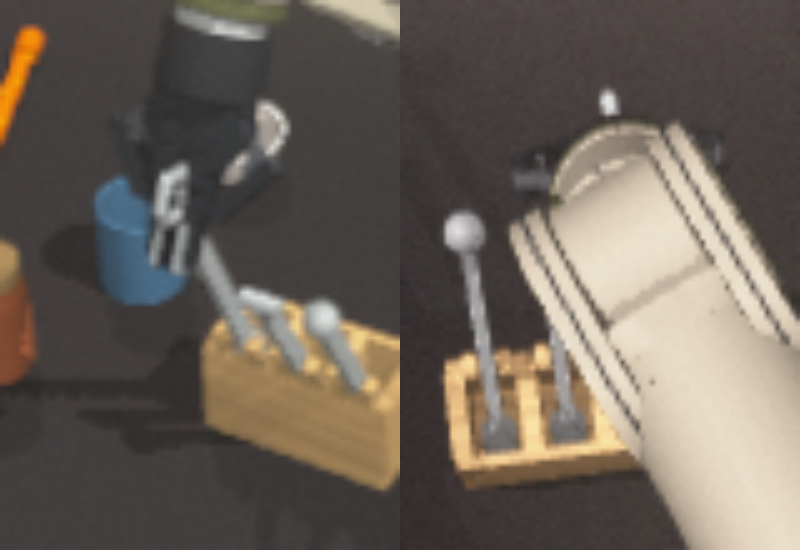

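The pull along the handle drove the foot under the +x rim, and the fingers slid up to just below the eye (crop 170,240). The lift has to be vertical with the lean kept. First I estimate how far the dipper has risen.

```bash
python3 - <<'E'
from h import *
np.set_printoptions(precision=3,suppress=True)
a,l=np.radians([8,29]); uz=np.array([np.cos(a)*np.sin(l),np.sin(a)*np.sin(l),np.cos(l)])
g=np.array([.6635,.204,.14])
for e in range(0,70,10): print(e,proj("scene",g+(.143+.001*e)*uz),proj("top",g+(.143+.001*e)*uz),"tip",proj("scene",g+(.155+.001*e)*uz),"foot",proj("scene",g-(.146-.001*e)*uz))
o=manip.get_obs();Rt=R.from_quat(o["ee_rot"])
print((o["position"]-.005*Rt.as_matrix()[:,2]-g)@uz, Rt.inv().apply(uz), Rt.as_euler("xyz"))
im,d=manip.camera("scene"); P=pts("scene",d); P=P[np.all((P>[.68,.18,.2])&(P<[.85,.25,.4]),1)]
s=(P-g)@uz+.146; u,v=proj("scene",P).T; k=(abs(P[:,1]-g[1]-.14*(P[:,0]-g[0]))<.009); c=im[v.round().astype(int),u.round().astype(int)].astype(int); k&=c.min(1)>130
print(k.sum(),np.percentile(s[k],[2,20,50,80,98])); print(P[k][np.argsort(-s[k])][:6])
E
```

```text
0 [[295.142 219.099]] [[322.327 139.788]] tip [[294.189 217.8  ]] foot [[314.353 245.283]]
10 [[294.349 218.018]] [[322.111 137.413]] tip [[293.384 216.703]] foot [[313.789 244.514]]
20 [[293.546 216.924]] [[321.892 135.009]] tip [[292.568 215.591]] foot [[313.218 243.737]]
30 [[292.732 215.815]] [[321.67  132.577]] tip [[291.742 214.465]] foot [[312.642 242.952]]
40 [[291.908 214.691]] [[321.446 130.114]] tip [[290.905 213.323]] foot [[312.059 242.157]]
50 [[291.073 213.553]] [[321.218 127.622]] tip [[290.056 212.167]] foot [[311.47  241.354]]
60 [[290.227 212.399]] [[320.988 125.099]] tip [[289.196 210.995]] foot [[310.874 240.542]]
0.14995406433644937 [ 0.84   0.003 -0.542] [ 3.138 -0.492  0.142]
68 [0.218 0.242 0.325 0.351 0.359]
[[0.745 0.218 0.339]
 [0.747 0.22  0.337]
 [0.745 0.214 0.337]
 [0.748 0.216 0.335]
 [0.753 0.216 0.33 ]
 [0.748 0.216 0.332]]
```

```bash
python3 - <<'E'
from h import *
Q=tool(8,60)
for v in ([0,0,-.025],[-.025,-.003,-.03],[0,0,.05],[-.05*.99,-.007,0]): print((Q.T@np.array(v)/.05).round(2))
E
```

```text
[-0.25  0.    0.43]
[-0.74 -0.01  0.27]
[ 0.5   0.   -0.87]
[-0.87  0.   -0.5 ]
```

```bash
python3 -m pendant '[[-0.13,0,0.22,0,0,0,-1],[-0.25,0,0.43,0,0,0,-1],[-0.4,0,0.4,0,0,0,-1],[-0.6,0,0.35,0,0,0,-1],[-0.74,0,0.27,0,0,0,-1],[-0.74,0,0.27,0,0,0,-1],[-0.74,0,0.27,0,0,0,-1],[-0.74,0,0.27,0,0,0,-1],[-0.74,0,0.27,0,0,0,-1],[-0.74,0,0.27,0,0,0,-1]]' 90
```

```text
clock: 12.35
position: [0.7202, 0.2121, 0.2511]
ee_rot: [0.964, 0.068, 0.256, -0.018]
ft_force: [0.1, -0.0, -2.1]
grip_width: 0.095
grasp_force: 87.5
```

```bash
python3 -m pendant '[[-0.1,0,-0.06,0,0,0,-1],[0,0,-0.25,0,0,0,-1],[0.1,0,-0.4,0,0,0,-1],[0.25,0,-0.7,0,0,0,-1],[0.45,0,-1.05,0,0,0,-1],[0.7,0,-1.5,0,0,0,-1],[0.95,0,-1.9,0,0,0,-1],[1.2,0,-2.3,0,0,0,-1],[1.4,0,-2.66,0,0,0,-1],[1.4,0,-2.66,0,0,0,-1]]'
python3 - <<'E'
from h import *
o=manip.get_obs(); print(o['joint_pos'].round(3))
a,_=manip.camera("scene"); b,_=manip.camera("top")
c=np.hstack([cv2.resize(a[150:280,250:340],(400,578)),cv2.resize(b[90:220,280:370],(400,578))])
cv2.imwrite("pics/s4.png",c[:,:,::-1])
E
```

```text
clock: 13.6
position: [0.7152, 0.2117, 0.4047]
ee_rot: [0.963, 0.068, 0.258, -0.019]
ft_force: [0.3, 0.3, -2.9]
grip_width: 0.096
grasp_force: 87.6
[-0.117  0.228 -0.355  1.364  0.26   1.068 -1.942]
```

View pics/s4.png

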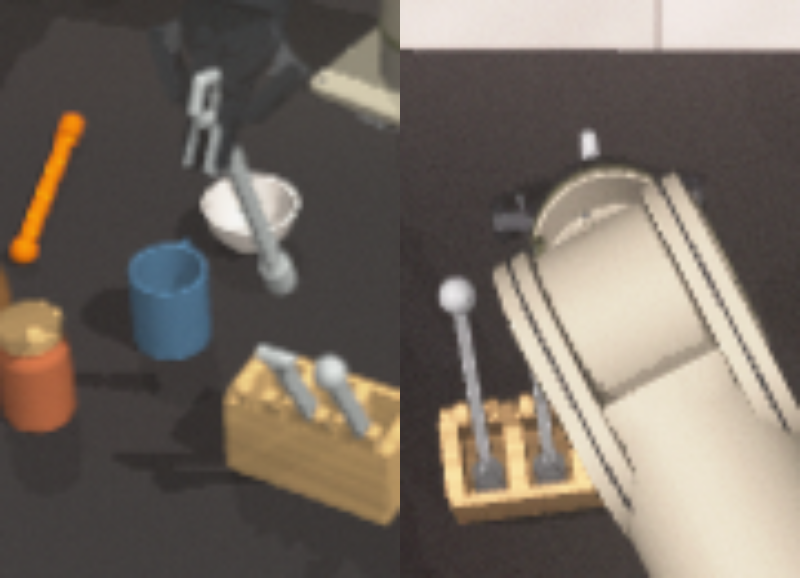

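The dipper is out of the caddy and held just below the eye at crop (205,150), with the foot at (278,278). The other two utensils are still in the caddy. I measure its angle in the hand by intersecting pixel rays with the jaw mid-plane.

```bash
cat >> h.py <<'E'
def inhand(n="scene"):
    "dipper mask rays cut with the jaws' mid-plane -> tool x,z of points (m), plus depth points in tool axes"
    o=manip.get_obs(); Q=R.from_quat(o["ee_rot"]).as_matrix(); p=np.array(o["position"])
    im,d=manip.camera(n); r=manip.trace("dipper",n); c,Rm,t=cal(n)
    v,u=np.nonzero(r[0]["pixels"]); ray=np.stack([(u-c["cx"])/c["fx"],-(v-c["cy"])/c["fy"],-np.ones(len(u))],1)@Rm.T
    k=((p-t)@Q[:,1])/(ray@Q[:,1]); X=(t+ray*k[:,None]-p)@Q
    D=(pts(n,d,r[0]["pixels"])-p)@Q
    return r[0]["p"],r[0]["box"],X[:,[0,2]],D,Q,p
E
python3 - <<'E'
from h import *
np.set_printoptions(precision=4,suppress=True)
p,b,X,D,Q,tp=inhand(); print(p,b,len(X))
k=np.abs(X).max(1)<.3; X=X[k]; 
mn=X.mean(0); w=np.linalg.svd(X-mn)[2][0]; w=w*np.sign(w[0]); print("axis",w,"ang",np.degrees(np.arctan2(w[1],w[0])))
for it in range(3):
    s=(X-mn)@w; q=(X-mn)@[-w[1],w[0]]; 
    h=(s>s.min()+.03)&(s<s.max()-.075)&(abs(q)<.015)
    f=np.polyfit(s[h],q[h],1); a=np.arctan(f[0]); w=np.array([w[0]*np.cos(a)-w[1]*np.sin(a),w[1]*np.cos(a)+w[0]*np.sin(a)]); print(np.degrees(np.arctan2(w[1],w[0])),f[1])
    mn=X[h].mean(0)
s=X@w; q=X@[-w[1],w[0]]; print("range along axis from tcp",np.percentile(s,[0.5,2,98,99.5]),"perp of handle",np.median(q[h]))
for lo in np.arange(-.3,.12,.02):
    m=(s>lo)&(s<lo+.02); 
    if m.sum(): print(round(lo,2),m.sum(),q[m].min().round(4),q[m].max().round(4),q[m].mean().round(4))
print("depth y", np.percentile(D[:,1],[5,25,50,75,95]))
E
```

```text
0.66 [291.2, 166.0, 315.8, 218.4] 246
axis [ 0.8107 -0.5855] ang -35.838083247957506
-36.74884025733395 -0.0010386364534001747
-37.09385674234073 0.0002077324831671558
-37.36592150200337 0.00020596533376568066
range along axis from tcp [-0.2554 -0.2509  0.065   0.0687] perp of handle -0.021648072745898604
-0.26 12 -0.0396 -0.0139 -0.0283
-0.24 15 -0.0404 -0.006 -0.0245
-0.22 18 -0.0372 -0.0051 -0.0217
-0.2 17 -0.0341 -0.0063 -0.0201
-0.18 15 -0.0339 -0.0083 -0.0211
-0.16 13 -0.0328 -0.0114 -0.0221
-0.14 13 -0.0336 -0.0125 -0.0231
-0.12 14 -0.0326 -0.0108 -0.0215
-0.1 15 -0.0334 -0.01 -0.0216
-0.08 18 -0.0324 -0.0092 -0.0212
-0.06 17 -0.0332 -0.0084 -0.0205
-0.04 3 -0.0276 -0.0176 -0.0237
0.0 2 -0.0161 -0.0082 -0.0122
0.02 27 -0.0344 0.0026 -0.0165
0.04 35 -0.0378 0.0033 -0.0168
0.06 12 -0.0308 -0.0019 -0.016
depth y [-0.0115 -0.0056 -0.0039 -0.0011  0.0051]
```

```bash
python3 - <<'E'
from h import *
Q=tool(-6.2,36.5)
for P in ([.62,.15,.44],[.56,-.1,.44],[.54,-.35,.44]): print(rows(P,Q))
E
```

```text
(array([-1.38,  0.95, -1.71]), array([-1.19,  2.96,  1.34]))
(array([-3.02,  5.73, -2.64]), array([-1.19,  2.96,  1.34]))
(array([-3.97, 10.63, -3.18]), array([-1.19,  2.96,  1.34]))
```

```bash
python3 -m pendant '[[-0.5,0.3,-0.6,-0.3,0.7,0.3,-1],[-1,0.6,-1.2,-0.5,1.2,0.5,-1],[-1.4,1,-1.7,-0.7,1.8,0.8,-1],[-1.9,2,-2,-0.9,2.2,1,-1],[-2.3,3,-2.2,-1,2.6,1.2,-1],[-2.6,4,-2.4,-1.19,2.96,1.34,-1],[-2.9,5,-2.55,-1.19,2.96,1.34,-1],[-3.02,5.73,-2.64,-1.19,2.96,1.34,-1],[-3.2,6.6,-2.7,-1.19,2.96,1.34,-1],[-3.4,7.5,-2.85,-1.19,2.96,1.34,-1]]'
python3 - <<'E'
from h import *
o=manip.get_obs(); print(o['joint_pos'].round(3))
Q=tool(-6.2,36.5); print(rows([.54,-.35,.44],Q))
E
```

```text
clock: 15.05
position: [0.5504, -0.1917, 0.439]
ee_rot: [0.892, -0.048, 0.449, 0.024]
ft_force: [0.2, 0.8, -0.8]
grip_width: 0.094
grasp_force: 88.2
[-0.176 -0.456  0.393  2.042  0.076  0.595 -1.455]
(array([0.1 , 3.17, 0.1 ]), array([-0.,  0., -0.]))
```

```bash
python3 -m pendant '[[0,0.8,0,0,0,0,-1],[0,1.6,0,0,0,0,-1],[0.1,2.4,0.1,0,0,0,-1],[0.1,3.17,0.1,0,0,0,-1],[0.1,3.17,0.1,0,0,0,-1],[0.1,3.17,0.1,0,0,0,-1],[0.1,3.17,0.1,0,0,0,-1],[0.1,3.17,0.1,0,0,0,-1],[0.1,3.17,0.1,0,0,0,-1],[0.1,3.17,0.1,0,0,0,-1]]'
python3 - <<'E'
from h import *
np.set_printoptions(precision=4,suppress=True)
o=manip.get_obs(); print(o['joint_pos'].round(3))
for n in("scene","top"):
    p,b,X,D,Q,tp=inhand(n); print(n,p,b,len(X),tp)
    W=tp+X[:,:1]*Q[:,0]+X[:,1:]*Q[:,2]; f=np.array([np.cos(np.radians(-6.2)),np.sin(np.radians(-6.2))])
    fw=(W[:,:2]-tp[:2])@f; z=W[:,2]-tp[2]
    for lo in np.arange(-.26,.1,.02):
        m=(z>lo)&(z<=lo+.02)
        if m.sum(): print(round(lo,2),m.sum(),fw[m].min().round(4),fw[m].max().round(4),fw[m].mean().round(4))
    print("z",z.min(),z.max(),"y",np.percentile(D[:,1],[10,50,90]))
E
```

```text
clock: 16.3
position: [0.5408, -0.3488, 0.4414]
ee_rot: [0.891, -0.048, 0.45, 0.024]
ft_force: [-0.7, -0.9, -2.1]
grip_width: 0.098
grasp_force: 88.2
[-0.433 -0.424  0.921  1.886 -0.091  0.659 -1.034]
scene 0.67 [210.0, 97.3, 227.5, 160.2] 119 [ 0.5408 -0.3488  0.4414]
-0.24 17 -0.031 -0.0074 -0.0199
-0.22 22 -0.0328 -0.0032 -0.0175
-0.2 18 -0.0294 -0.0069 -0.0173
-0.18 17 -0.0287 -0.0074 -0.0184
-0.16 15 -0.0262 -0.0092 -0.0172
-0.14 4 -0.0205 -0.0137 -0.0182
0.02 2 -0.0073 -0.0064 -0.0069
0.04 22 -0.0311 0.0003 -0.0144
0.06 2 -0.017 -0.0123 -0.0147
z -0.23765658946232304 0.06273042207927748 y [-0.0121 -0.0054  0.0008]
top 0.55 [498.2, 191.3, 551.5, 216.1] 312 [ 0.5408 -0.3488  0.4415]
-0.26 14 -0.0292 -0.0063 -0.0173
-0.24 26 -0.0324 -0.0055 -0.019
-0.22 23 -0.0334 -0.0079 -0.0198
-0.2 17 -0.0323 -0.0104 -0.0217
-0.18 18 -0.0291 -0.0116 -0.0203
-0.16 21 -0.03 -0.0098 -0.0199
-0.14 19 -0.029 -0.0109 -0.02
-0.12 23 -0.0289 -0.0112 -0.0193
-0.1 10 -0.026 -0.0124 -0.0189
-0.0 7 -0.0207 -0.0049 -0.0128
0.02 46 -0.0397 -0.0009 -0.0164
0.04 64 -0.0438 -0.0019 -0.0232
0.06 20 -0.0386 -0.0108 -0.0246
z -0.2625572166723719 0.07011594770594959 y [-0.0092 -0.0052  0.0027]
```

The dipper hangs plumb in the hand, with the TCP 238 mm above its foot. Held that high, the gripper body would pass only about 3 mm from the hook. I'll set the foot on the free worktop at about (0.66,-0.37) and slide the gripper down the handle under a light grip.

```bash
python3 - <<'E'
from h import *
Q=tool(-6.2,36.5)
for P in ([.68,-.37,.30],[.68,-.37,.25],[.68,-.37,.165]): print(rows(P,Q))
E
```

```text
(array([-0.61,  0.12,  3.94]), array([-0.  , -0.01, -0.  ]))
(array([-1.41,  0.12,  4.54]), array([-0.  , -0.01, -0.  ]))
(array([-2.78,  0.12,  5.55]), array([-0.  , -0.01, -0.  ]))
```

```bash
python3 -m pendant '[[-0.1,0.1,0.6,0,0,0,-1],[-0.2,0.12,1.3,0,0,0,-1],[-0.3,0.12,2,0,0,0,-1],[-0.4,0.12,2.7,0,0,0,-1],[-0.5,0.12,3.3,0,0,0,-1],[-0.61,0.12,3.94,0,0,0,-1],[-1,0.12,4.25,0,0,0,-1],[-1.41,0.12,4.54,0,0,0,-1],[-1.41,0.12,4.54,0,0,0,-1],[-1.41,0.12,4.54,0,0,0,-1]]'
python3 -m pendant '[[0,0,0,0,0,0,-1],[-0.08,0,0.06,0,0,0,-1],[-0.16,0,0.12,0,0,0,-1],[-0.24,0,0.18,0,0,0,-1],[-0.32,0,0.24,0,0,0,-1],[-0.4,0,0.3,0,0,0,-1],[-0.48,0,0.36,0,0,0,-1],[-0.48,0,0.36,0,0,0,-1],[-0.48,0,0.36,0,0,0,-1],[-0.48,0,0.36,0,0,0,-1]]' 20
```

```text
clock: 17.75
position: [0.6162, -0.3201, 0.2971]
ee_rot: [0.89, -0.055, 0.45, 0.035]
ft_force: [0.1, -0.6, -0.9]
grip_width: 0.097
grasp_force: 88.7
clock: 19.0
position: [0.6071, -0.3121, 0.2755]
ee_rot: [0.89, -0.055, 0.45, 0.038]
ft_force: [0.2, 0.2, -2.2]
grip_width: 0.099
grasp_force: 88.8
```

```bash
python3 - <<'E'
from h import *
o=manip.get_obs(); print(o['joint_pos'].round(3),o['position'],o['joint_velocities'].round(3),o['ft_force'],o['grasp_force'],o['clock'])
E
```

```text
[-0.971 -0.499  1.339  2.101  0.538  0.276 -1.569] [ 0.6070659  -0.31206207  0.27549349] [-0.001  0.001 -0.001  0.001  0.002  0.    -0.002] [ 0.20883607  0.19849332 -2.24791189] 88.752601146698 19.0
```

The elbow has drifted into its limits (j2 = -0.5, j3 = 1.34). I'll fit a simple kinematic model to the logged joints and poses to plan a way out.

```bash
cat > kin.py <<'E'
import numpy as np, itertools
from scipy.optimize import least_squares
from scipy.spatial.transform import Rotation as R
J=np.array([[1.248,.332,-.065,1.46,.022,1.35,-.088],[.9507,-.0579,-.4566,2.1934,-.8725,.3735,-.4774],[-.046,-.293,.235,2.323,.012,.343,-1.494],[-.131,.029,-.346,1.892,.255,.745,-2.05],[-.172,.295,-.295,1.852,.454,.544,-2.2],[-.117,.228,-.355,1.364,.26,1.068,-1.942],[-.176,-.456,.393,2.042,.076,.595,-1.455],[-.433,-.424,.921,1.886,-.091,.659,-1.034],[-.971,-.499,1.339,2.101,.538,.276,-1.569]])
P=np.array([[.185,-.597,.245],[.5466,-.241,.2091],[.5258,-.1398,.2261],[.5964,.1944,.2528],[.6671,.2047,.1389],[.7152,.2117,.4047],[.5504,-.1917,.439],[.5408,-.3488,.4414],[.607,-.312,.2755]])
Qt=[[.922,-.054,.382,.022],[.928,-.055,.369,.021],[.964,.068,.255,-.018],[.964,.068,.257,-.018],[.963,.068,.258,-.019],[.892,-.048,.449,.024],[.891,-.048,.45,.024],[.89,-.055,.45,.038]]
O=[R.from_matrix([[.955,.295,0],[.295,-.955,0],[0,0,-1.]])]+[R.from_quat(q) for q in Qt]
lo=np.array([-2.6,-.5,-1.47,.16,-1.27,.06,-2.6]); hi=np.array([2.6,2.12,1.34,2.42,4.41,2.06,2.6])
def fk(q,x,sg):
    d,L1,a1,L2,a2,L3,a3,c7=x[:8]; z=lambda a:R.from_euler("z",a); y=lambda a:R.from_euler("y",a)
    r=z(sg[0]*q[0]); p=np.array([0,0,d]); r=r*y(q[1]); r=r*z(sg[1]*q[2]); p=p+r.apply([a1,0,L1]); r=r*y(q[3])
    r=r*z(sg[2]*q[4]); p=p+r.apply([-a2,0,L2]); r=r*y(q[5]); r=r*z(sg[3]*q[6]+c7); p=p+(r*z(-sg[3]*q[6]-c7)).apply([a3,0,L3]); return p,r
def res(x,sg,n=len(J)):
    e=[]
    for q,p,o in zip(J,P,O): a,r=fk(q,x,sg); e+=list(a-p)+list(.2*(r.inv()*o).as_rotvec())
    return np.array(e)
if __name__=="__main__":
    out=[]
    for s in itertools.product([-1],[1,-1],[1,-1],[1,-1]):
        for c in (0,1.57,3.14,-1.57):
            f=least_squares(res,[.36,.4,0,.4,0,.25,0,c],args=(s,)); out.append((f.cost,s,f.x))
    out.sort(key=lambda t:t[0]); 
    for o in out[:3]: print(o[0],o[1],o[2].round(4))
    print(res(out[0][2],out[0][1]).reshape(-1,6).round(4)); np.savez("kin.npz",x=out[0][2],s=out[0][1])
E
python3 kin.py
```

```text
0.00724798665038475 (-1, -1, -1, -1) [ 0.2111  0.5251 -0.0416  0.4808  0.028   0.4048 -0.0044  1.5706]
0.007247986650384754 (-1, -1, -1, -1) [ 0.2111  0.5251 -0.0416  0.4808  0.028   0.4048 -0.0044  1.5706]
0.0072479866503847605 (-1, -1, -1, -1) [ 0.2111  0.5251 -0.0416  0.4808  0.028   0.4048 -0.0044  1.5706]
[[ 0.0361  0.0271 -0.0066  0.0001  0.0001  0.0003]
 [ 0.0359  0.0271 -0.0047 -0.      0.0001  0.0002]
 [ 0.0018  0.0422 -0.0044 -0.0002 -0.0012 -0.0003]
 [-0.0112  0.0385 -0.0043 -0.0001  0.      0.0001]
 [ 0.0134  0.0476  0.0032 -0.     -0.0002 -0.0002]
 [-0.0015  0.0342  0.0024  0.0001 -0.0002 -0.0001]
 [-0.0148  0.0399 -0.0045  0.     -0.0002 -0.    ]
 [-0.0122  0.0312  0.0042  0.0001 -0.     -0.0001]
 [-0.0055  0.0092  0.0146 -0.     -0.0001  0.    ]]
```

```bash
sed -i 's/d,L1,a1,L2,a2,L3,a3,c7=x\[:8\]/d,L1,a1,L2,a2,L3,a3,c7,b0,b1,b2,b3=x/; s/p=np.array(\[0,0,d\]); r=r\*y(q\[1\])/p=r.apply([0,b0,d]); r=r*y(q[1])/; s/\[a1,0,L1\]/[a1,b1,L1]/; s/\[-a2,0,L2\]/[-a2,b2,L2]/; s/apply(\[a3,0,L3\])/apply([a3,b3,L3])/; s/0,.25,0,c\]/0,.25,0,c,0,0,0,0]/' kin.py; python3 kin.py
```

```text
2.9180640046862766e-06 (-1, -1, -1, -1) [ 2.5750e-01  4.5030e-01 -2.5000e-03  4.9080e-01 -3.0000e-04  3.3070e-01
 -1.1000e-03  1.5706e+00 -2.2000e-02 -2.3700e-02 -1.6715e+00  1.6718e+00]
2.9180640046873714e-06 (-1, -1, -1, -1) [ 2.5750e-01  4.5030e-01 -2.5000e-03  4.9080e-01 -3.0000e-04  3.3070e-01
 -1.1000e-03  1.5706e+00 -2.2000e-02 -2.3700e-02 -3.5721e+00  3.5724e+00]
2.918064004696987e-06 (-1, -1, -1, -1) [ 2.5750e-01  4.5030e-01 -2.5000e-03  4.9080e-01 -3.0000e-04  3.3070e-01
 -1.1000e-03  1.5706e+00 -2.2000e-02 -2.3700e-02 -9.3858e+00  9.3861e+00]
[[ 0.      0.0001  0.0001  0.0001  0.0001  0.0003]
 [-0.0002  0.     -0.0002 -0.      0.0001  0.0002]
 [ 0.0003 -0.0005  0.0012 -0.0002 -0.0012 -0.0003]
 [-0.0005  0.0003 -0.0004 -0.0001  0.      0.0001]
 [ 0.0004 -0.0003  0.0001 -0.     -0.0002 -0.0002]
 [ 0.0004  0.0001  0.0004  0.0001 -0.0002 -0.0001]
 [-0.0002  0.0003 -0.0006  0.     -0.0002 -0.    ]
 [ 0.0001  0.0002 -0.0002  0.0001 -0.     -0.0001]
 [ 0.0001  0.0003 -0.0004 -0.     -0.0001  0.    ]]
```

The model fits to under 1 mm. Next I scan which elbow configurations make the target poses feasible, and simulate a nearest-joint IK from the current joints along candidate paths.

```bash
cat >> kin.py <<'E'
K=np.load("kin.npz") if __name__!="__main__" else None
def ik(p,Q,q0,w=0.01,j3=None):
    Ro=R.from_matrix(Q)
    def f(q):
        a,r=fk(q,K["x"],K["s"]); e=np.r_[(a-p)*10,(r.inv()*Ro).as_rotvec()*3,w*(q-q0)]
        return e if j3 is None else np.r_[e,3*(q[2]-j3)]
    s=least_squares(f,np.clip(q0,lo+1e-3,hi-1e-3),bounds=(lo,hi),xtol=1e-10,ftol=1e-12)
    a,r=fk(s.x,K["x"],K["s"]); return s.x,np.linalg.norm(a-p)*1e3,np.degrees((r.inv()*Ro).magnitude())
def path(q,p0,Q0,p1,Q1,n=10):
    from scipy.spatial.transform import Slerp
    S=Slerp([0,1],R.from_matrix([Q0,Q1])); p0=np.array(p0);p1=np.array(p1)
    for t in np.linspace(0,1,n+1)[1:]: q,e,g=ik(p0+t*(p1-p0),S(t).as_matrix(),q)
    return q,e,g
E
python3 - <<'E'
from kin import *; from h import tool
np.set_printoptions(precision=2,suppress=True)
for nm,p,T in (("stand hi",[.68,-.37,.25],tool(-6.2,36.5)),("stand lo",[.68,-.37,.165],tool(-6.2,36.5)),("hang",[.675,-.2555,.25],tool(-6.2,36.5)),("hang238",[.675,-.2555,.323],tool(-6.2,36.5)),("via",[.54,-.35,.44],tool(-6.2,36.5))):
    for j3 in (-1.2,-.8,-.4,0,.4,.8,1.2):
        b=min((ik(np.array(p),T,np.array([g1-.6*j3*0,-.1,j3,1.8,g5,.4,g7]),w=1e-4,j3=j3) for g1 in(0.,.9) for g5 in(-.8,.5,2.5) for g7 in(-.5,-1.5,1.5)),key=lambda s:s[1]+5*s[2]+100*abs(s[0][2]-j3))
        print(nm,j3,b[0],round(b[1],1),round(b[2],1))
E
```

```text
stand hi -1.2 [ 1.56  0.55 -1.2   1.8   0.29  0.26 -1.26] 0.0 0.0
stand hi -0.8 [ 1.28  0.37 -0.8   1.81 -0.61  0.28 -0.52] 0.0 0.0
stand hi -0.4 [ 0.95  0.29 -0.4   1.82 -0.98  0.35 -0.24] 0.0 0.0
stand hi 0 [ 0.6   0.26 -0.    1.84 -1.18  0.42 -0.12] 0.0 0.0
stand hi 0.4 [ 0.25  0.26  0.4   1.85 -1.27  0.5  -0.09] 1.5 0.7
stand hi 0.8 [-0.09  0.3   0.79  1.85 -1.27  0.59 -0.15] 7.8 3.1
stand hi 1.2 [-0.36  0.58  1.22  1.94  4.41  0.87  0.23] 13.7 4.9
stand lo -1.2 [ 1.54  0.73 -1.2   1.85  1.01  0.19 -1.84] 0.0 0.0
stand lo -0.8 [ 1.27  0.5  -0.8   1.87 -0.92  0.14 -0.12] 0.0 0.0
stand lo -0.4 [ 0.94  0.4  -0.4   1.87 -1.27  0.27  0.1 ] 2.2 1.2
stand lo 0 [0.58 0.37 0.   1.95 4.41 0.38 0.6 ] 6.9 3.4
stand lo 0.4 [0.24 0.39 0.4  1.96 4.41 0.51 0.51] 5.9 2.9
stand lo 0.8 [-0.07  0.49  0.8   1.96  4.41  0.67  0.39] 3.9 1.7
stand lo 1.2 [-0.32  0.74  1.2   1.95  4.35  0.94  0.23] 0.0 0.0
hang -1.2 [ 1.49  0.33 -1.2   1.96  0.19  0.15 -1.4 ] 0.0 0.0
hang -0.8 [ 1.15  0.19 -0.8   1.97 -0.74  0.18 -0.57] 0.0 0.0
hang -0.4 [ 0.78  0.14 -0.4   1.99 -1.03  0.22 -0.34] 0.0 0.0
hang 0 [ 0.41  
[... 397 characters left out ...]
.69  0.35 -0.71] 0.0 0.0
hang238 0 [ 0.41  0.03  0.    1.93 -0.75  0.35 -0.67] 0.0 0.0
hang238 0.4 [ 0.01  0.02  0.4   1.95 -0.77  0.36 -0.65] 0.0 0.0
hang238 0.8 [-0.38  0.    0.8   1.96 -0.77  0.36 -0.64] 0.0 0.0
hang238 1.2 [-0.78 -0.03  1.2   1.97 -0.73  0.36 -0.67] 0.0 0.0
via -1.2 [ 2.21 -0.28 -1.2   1.8  -1.15  1.01 -0.3 ] 0.0 0.0
via -0.8 [ 1.66 -0.14 -0.8   1.81 -0.94  0.85 -0.42] 0.0 0.0
via -0.4 [ 1.2  -0.13 -0.4   1.83 -0.85  0.81 -0.49] 0.0 0.0
via 0 [ 0.75 -0.14 -0.    1.85 -0.77  0.77 -0.55] 0.0 0.0
via 0.4 [ 0.3  -0.18  0.4   1.87 -0.64  0.73 -0.63] 0.0 0.0
via 0.8 [-0.21 -0.31  0.8   1.88 -0.35  0.68 -0.84] 0.0 0.0
via 1.2 [-0.68 -0.48  1.14  1.81 -0.01  0.72 -1.04] 23.6 3.8
```

```bash
cat > plan.py <<'E'
from kin import *; from h import tool
np.set_printoptions(precision=2,suppress=True)
T=tool(-6.2,36.5)
q=path(J[6],P[6],T,[.54,-.349,.441],T,6); print("sim via",q,"actual",J[7])
q=path(J[7],P[7],T,[.68,-.37,.25],T,8); print("sim stand",q)
q=path(J[5],P[5],O[5].as_matrix(),P[6],T,10); print("sim transit",q,"actual",J[6])
q=path(J[0],P[0],O[0].as_matrix(),P[1],O[1].as_matrix(),10); print("sim mill",q,"actual",J[1])
rng=np.random.default_rng(0); Q0=O[8].as_matrix(); best=[]
for k in range(60):
    a=(rng.uniform([.45,-.45,.40],[.56,-.28,.5]),rng.uniform(-80,60),rng.uniform(20,85))
    A=tool(a[1],a[2]); q1,e1,g1=path(J[8],P[8],Q0,a[0],A,6)
    q2,e2,g2=path(q1,a[0],A,[.54,-.35,.42],T,6)
    best.append((q2[2],e1,e2,a,q1,q2))
best.sort(key=lambda b:b[0])
for b in best[:5]: print(b)
E
python3 plan.py
```

```text
sim via (array([-0.45, -0.43,  0.93,  1.89, -0.07,  0.66, -1.05]), np.float64(0.0008408363472932922), np.float64(0.00020785575096707163)) actual [-0.43 -0.42  0.92  1.89 -0.09  0.66 -1.03]
sim stand (array([ 0.38,  0.26,  0.26,  1.86, -1.27,  0.47, -0.06]), np.float64(0.0079665327552013), np.float64(0.004030039552669152))
sim transit (array([ 0.07, -0.4 ,  0.23,  2.03, -0.15,  0.59, -1.28]), np.float64(0.0006608111531738581), np.float64(0.00027526112248813645)) actual [-0.18 -0.46  0.39  2.04  0.08  0.59 -1.46]
sim mill (array([ 0.94, -0.06, -0.45,  2.19, -0.87,  0.37, -0.48]), np.float64(0.0008942903659384195), np.float64(0.0004068491953960706)) actual [ 0.95 -0.06 -0.46  2.19 -0.87  0.37 -0.48]
(np.float64(0.33246613358590815), np.float64(0.005980978580931002), np.float64(0.0023089203143442276), (array([ 0.48, -0.3 ,  0.42]), -62.56234118306031, 38.741499205492545), array([ 1.15, -0.36, -0.83,  1.94,  0.47,  0.85, -2.6 ]), array([ 0.38, -0.17,  0.33,  1.9 , -0.7 ,  0.71, -0.57]))
(np.float64(0.7959380456647902), np.float64(20.92000607538066), np.float64(0.001788351792412757), (arra
[... 333 characters left out ...]
3485056986159), array([-0.67, -0.5 ,  1.34,  1.87, -0.64,  1.09, -0.02]), array([-0.22, -0.3 ,  0.82,  1.92, -0.39,  0.64, -0.79]))
(np.float64(0.8260512742841566), np.float64(39.18685072091742), np.float64(0.0023211827330016093), (array([ 0.53, -0.29,  0.41]), 41.068961356108375, 23.865169854022), array([-0.71, -0.5 ,  1.34,  1.85, -0.62,  1.08, -0.03]), array([-0.23, -0.31,  0.83,  1.92, -0.37,  0.64, -0.8 ]))
(np.float64(0.855644098217287), np.float64(40.01637051355608), np.float64(0.002122275903183862), (array([ 0.53, -0.37,  0.45]), 30.553202544381847, 26.028455909019748), array([-0.68, -0.5 ,  1.34,  1.75, -0.54,  1.03, -0.19]), array([-0.28, -0.33,  0.86,  1.92, -0.33,  0.63, -0.84]))
```

```bash
cat > dls.py <<'E'
from kin import *; from h import tool
from scipy.spatial.transform import Slerp
np.set_printoptions(precision=2,suppress=True)
T=tool(-6.2,36.5)
def err(q,p,Ro):
    a,r=fk(q,K["x"],K["s"]); return np.r_[p-a,(Ro*r.inv()).as_rotvec()]
def jac(q):
    a,r=fk(q,K["x"],K["s"]); Jm=np.zeros((6,7))
    for i in range(7):
        d=q.copy(); d[i]+=1e-5; a2,r2=fk(d,K["x"],K["s"]); Jm[:,i]=np.r_[a2-a,(r2*r.inv()).as_rotvec()]/1e-5
    return Jm
def step(q,p,Ro,it=6,lam=.03):
    for _ in range(it):
        e=err(q,p,Ro); Jm=jac(q); q=np.clip(q+Jm.T@np.linalg.solve(Jm@Jm.T+lam**2*np.eye(6),e),lo,hi)
    return q
def go(q,wps,n=10):
    "wps: list of (p,Q) ; returns q and final pos err"
    a,r=fk(q,K["x"],K["s"])
    for p,Q in wps:
        Ro=R.from_matrix(Q); S=Slerp([0,1],R.concatenate([r,Ro])); p=np.array(p)
        for t in np.linspace(0,1,n+1)[1:]: q=step(q,a+t*(p-a),S(t))
        a,r=p,Ro
    e=err(q,p,Ro); return q,np.linalg.norm(e[:3])*1e3,np.degrees(np.linalg.norm(e[3:]))
E
python3 - <<'E'
from dls import *
print("via",go(J[6],[([.54,-.349,.441],T)]),J[7])
print("stand",go(J[7],[([.68,-.37,.30],T),([.68,-.37,.225],T)]),J[8])
print("transit",go(J[5],[(P[6],T)]),J[6])
print("mill",go(J[0],[(P[1],O[1].as_matrix())]),J[1])
print("back",go(J[8],[([.54,-.35,.44],T)]))
print("back2",go(J[8],[([.54,-.35,.44],T),([.66,-.32,.33],T)]))
print("back3",go(J[8],[([.54,-.35,.44],T),([.55,-.19,.44],T),([.72,.2,.42],tool(8,60))]))
E
```

```text
via (array([-0.44, -0.43,  0.92,  1.89, -0.08,  0.66, -1.04]), np.float64(7.562018780203143e-08), np.float64(1.5274034675217463e-09)) [-0.43 -0.42  0.92  1.89 -0.09  0.66 -1.03]
stand (array([-1.24, -0.5 ,  1.34,  2.04,  0.37,  0.19, -1.29]), np.float64(247.40724981865685), np.float64(20.01162677191084)) [-0.97 -0.5   1.34  2.1   0.54  0.28 -1.57]
transit (array([ 0.13, -0.39,  0.18,  2.03, -0.2 ,  0.59, -1.24]), np.float64(2.6232219702295173e-08), np.float64(9.877409363158883e-10)) [-0.18 -0.46  0.39  2.04  0.08  0.59 -1.46]
mill (array([ 0.95, -0.06, -0.45,  2.19, -0.87,  0.37, -0.48]), np.float64(5.863222382201831e-06), np.float64(2.7951380146558226e-07)) [ 0.95 -0.06 -0.46  2.19 -0.87  0.37 -0.48]
back (array([-0.56, -0.5 ,  0.97,  1.89,  0.11,  0.67, -1.18]), np.float64(5.4112282514938075), np.float64(0.9429658873683243))
back2 (array([-1.09, -0.36,  1.34,  1.93,  0.04,  0.36, -1.17]), np.float64(88.4424189958897), np.float64(7.150895124882866))
back3 (array([-0.48,  0.2 ,  0.12,  1.35,  0.1 ,  1.08, -1.83]), np.float64(5.074506276212253e-09), np.float64(1.3005048318476525e-10))
```

```bash
cat > search.py <<'E'
from dls import *
from multiprocessing import Pool
def trial(seed):
    rng=np.random.default_rng(seed); n=rng.integers(1,3); w=[]
    for _ in range(n):
        w.append((rng.uniform([.42,-.45,.42],[.58,-.15,.50]).round(2),int(rng.uniform(-70,50)),int(rng.uniform(25,85))))
    q=J[8]; E=[]
    for p,y,t in w:
        q,e,g=go(q,[(p,tool(y,t))],8); E.append(e+g)
    q,e,g=go(q,[([.56,-.37,.40],T)],8); E.append(e+g); qa=q
    q,e,g=go(q,[([.68,-.37,.27],T),([.68,-.37,.18],T)],8); E.append(e+g)
    return sum(E),max(E),w,E,qa,q
with Pool() as p: r=p.map(trial,range(160))
r.sort(key=lambda t:(t[0]))
for x in r[:6]: print(x)
E
timeout 300 python3 search.py; nproc
```

```text
(np.float64(9.642593504995471), np.float64(7.278813477566274), [(array([ 0.43, -0.36,  0.45]), 20, 52), (array([ 0.42, -0.3 ,  0.48]), -69, 49)], [np.float64(0.7023571914176067), np.float64(1.6613861174983149), np.float64(3.671851327527123e-05), np.float64(7.278813477566274)], array([-0.39, -0.25,  1.01,  1.9 , -0.46,  0.61, -0.7 ]), array([ 0.94,  0.38, -0.4 ,  1.87, -1.27,  0.28,  0.14]))
(np.float64(9.783791124187838), np.float64(7.248810762639538), [(array([ 0.46, -0.23,  0.47]), 41, 27)], [np.float64(2.534973380465568), np.float64(6.981082731732885e-06), np.float64(7.248810762639538)], array([-0.25, -0.19,  0.91,  1.9 , -0.58,  0.64, -0.62]), array([ 0.94,  0.38, -0.4 ,  1.87, -1.27,  0.28,  0.14]))
(np.float64(10.83199662495406), np.float64(7.2787594545292205), [(array([ 0.55, -0.41,  0.45]), -47, 34), (array([ 0.42, -0.16,  0.43]), 42, 50)], [np.float64(5.1543546787981796e-08), np.float64(3.5532310871105355), np.float64(6.031770757620798e-06), np.float64(7.2787594545292205)], array([-0.39, -0.25,  1.02,  1.9 , -0.45,  0.61, -0.71]), array([ 0.94,  0.38, -0.4 ,  1.87, -1.27,  0
[... 506 characters left out ...]
 -60, 81), (array([ 0.52, -0.45,  0.49]), 48, 42)], [np.float64(8.459995110724398e-07), np.float64(4.267952503468219), np.float64(3.3835195893813293e-06), np.float64(7.158755466411261)], array([-0.13, -0.16,  0.82,  1.89, -0.64,  0.65, -0.57]), array([ 0.94,  0.38, -0.4 ,  1.87, -1.27,  0.28,  0.14]))
(np.float64(11.57186044461427), np.float64(7.208889404720772), [(array([ 0.42, -0.44,  0.47]), 0, 38), (array([ 0.52, -0.22,  0.48]), -51, 75)], [np.float64(4.362948618039476), np.float64(6.132695794725068e-09), np.float64(2.2415721327084256e-05), np.float64(7.208889404720772)], array([-0.19, -0.17,  0.86,  1.89, -0.61,  0.64, -0.59]), array([ 0.94,  0.38, -0.4 ,  1.87, -1.27,  0.28,  0.14]))
4
```

```bash
python3 - <<'E'
from h import *
from dls import *
T=tool(-6.2,36.5); A=tool(41,27)
c=np.array([.68,-.37,.22])
for p in ([.56,-.32,.40],[.46,-.23,.47]): print((T.T@(np.array(p)-c)/.05).round(2))
print((R.from_matrix(T).inv()*R.from_matrix(A)).as_rotvec(degrees=True)/8)
q,e,g=go(J[8],[([.46,-.23,.47],A),([.56,-.37,.40],T)]); print(q,e,g)
for y in (-6.2,-20,-30): print(y,go(q,[([.68,-.37,.27],tool(y,36.5)),([.68,-.37,.18],tool(y,36.5))]))
print(go(q,[([.68,-.37,.27],T),([.68,-.37,.20],T)]))
E
```

```text
[ 1.41 -0.73 -4.15]
[ 1.24 -2.31 -6.73]
[ 5.02  1.12 -3.11]
[-0.25 -0.19  0.91  1.9  -0.58  0.64 -0.62] 5.204192321148999e-06 1.1369530775289262e-07
-6.2 (array([ 0.97,  0.38, -0.43,  1.87, -1.27,  0.27,  0.13]), np.float64(2.57031159959234), np.float64(1.7586004137171802))
-20 (array([ 1.07,  0.38, -0.67,  1.93, -1.27,  0.06, -0.04]), np.float64(42.769224875471444), np.float64(7.541187422116724))
-30 (array([ 0.17,  0.29,  0.25,  1.98, -0.75,  0.06, -0.95]), np.float64(42.11251991454666), np.float64(7.347239000458324))
(array([ 0.79,  0.33, -0.21,  1.87, -1.27,  0.34,  0.08]), np.float64(4.721429939671553), np.float64(2.5258445751452427))
```

```bash
python3 -m pendant '[[0.5,-0.3,-1.4,0,0,0,-1],[1,-0.5,-2.8,0.3,0,-0.2,-1],[1.4,-0.73,-4.15,1,0.2,-0.6,-1],[1.4,-1.1,-4.8,1.8,0.4,-1.1,-1],[1.35,-1.5,-5.4,2.6,0.6,-1.6,-1],[1.3,-1.8,-6,3.4,0.8,-2.1,-1],[1.25,-2.1,-6.4,4.2,1,-2.6,-1],[1.24,-2.31,-6.73,5.02,1.12,-3.11,-1],[1.24,-2.31,-6.73,5.02,1.12,-3.11,-1],[1.24,-2.31,-6.73,5.02,1.12,-3.11,-1]]' 90
python3 - <<'E'
from h import *
from dls import *
o=manip.get_obs(); print(o['joint_pos'].round(3)); q=np.array(o['joint_pos'])
T=tool(-6.2,36.5); print(rows([.56,-.37,.40],T))
print(go(q,[([.56,-.37,.40],T)])); print(go(q,[([.56,-.37,.40],T),([.68,-.37,.27],T),([.68,-.37,.20],T)]))
E
```

```text
clock: 20.25
position: [0.3912, -0.1619, 0.5214]
ee_rot: [0.804, 0.293, 0.489, -0.169]
ft_force: [-0.1, -0.9, -2.5]
grip_width: 0.1
grasp_force: 88.9
[ 0.01 -0.46  0.71  1.89 -0.78  1.41 -0.12]
(array([-2.24,  5.32,  1.13]), array([-4.79, -1.08,  3.12]))
(array([ 0.13, -0.11,  0.59,  1.88, -0.74,  0.68, -0.51]), np.float64(1.6606070384839474e-07), np.float64(5.088256879446264e-09))
(array([ 0.79,  0.33, -0.22,  1.87, -1.27,  0.34,  0.08]), np.float64(4.544641668122213), np.float64(2.438007748399914))
```

```bash
python3 -m pendant '[[-0.3,0.7,0.15,-0.6,-0.14,0.4,-1],[-0.6,1.4,0.3,-1.2,-0.28,0.8,-1],[-0.9,2,0.4,-1.8,-0.4,1.2,-1],[-1.2,2.7,0.57,-2.4,-0.54,1.6,-1],[-1.5,3.4,0.7,-3,-0.7,2,-1],[-1.8,4.1,0.9,-3.6,-0.8,2.4,-1],[-2,4.7,1,-4.2,-0.95,2.8,-1],[-2.24,5.32,1.13,-4.79,-1.08,3.12,-1],[-2.24,5.32,1.13,-4.79,-1.08,3.12,-1],[-2.24,5.32,1.13,-4.79,-1.08,3.12,-1]]'
python3 - <<'E'
from h import *
from dls import *
o=manip.get_obs(); print(o['joint_pos'].round(3)); q=np.array(o['joint_pos'])
T=tool(-6.2,36.5); print(rows([.68,-.37,.27],T),rows([.68,-.37,.25],T))
for X,Y in((.68,-.37),(.68,-.34),(.70,-.34),(.66,-.33)):
    print(X,Y,go(q,[([X,Y,.27],T),([X,Y,.17],T)]))
E
```

```text
clock: 21.5
position: [0.5596, -0.3691, 0.4004]
ee_rot: [0.891, -0.047, 0.45, 0.023]
ft_force: [-0.1, -0.8, -2.2]
grip_width: 0.095
grasp_force: 88.8
[ 0.12 -0.12  0.59  1.89 -0.74  0.68 -0.51]
(array([-0.68, -0.23,  3.48]), array([-0.02, -0.01,  0.  ])) (array([-1.  , -0.23,  3.71]), array([-0.02, -0.01,  0.  ]))
0.68 -0.37 (array([ 1.05,  0.42, -0.53,  1.87, -1.27,  0.24,  0.16]), np.float64(1.4473231610299462), np.float64(1.1666220535280822))
0.68 -0.34 (array([ 1.13,  0.41, -0.67,  1.92, -1.27,  0.16,  0.15]), np.float64(0.5334829223500465), np.float64(0.6803240267420594))
0.7 -0.34 (array([ 1.04,  0.43, -0.59,  1.88, -1.27,  0.16,  0.12]), np.float64(0.4868729105127851), np.float64(0.6102481159756917))
0.66 -0.33 (array([ 1.26,  0.41, -0.8 ,  1.97, -1.27,  0.13,  0.17]), np.float64(0.42856591148774914), np.float64(0.6682176183944288))
```

```bash
python3 -m pendant '[[-0.1,0,0.6,0,0,0,-1],[-0.2,-0.1,1.2,0,0,0,-1],[-0.3,-0.1,1.8,0,0,0,-1],[-0.45,-0.15,2.4,0,0,0,-1],[-0.55,-0.2,3,0,0,0,-1],[-0.68,-0.23,3.48,0,0,0,-1],[-0.84,-0.23,3.6,0,0,0,-1],[-0.94,-0.23,3.67,0,0,0,-1],[-0.94,-0.23,3.67,0,0,0,-1],[-0.94,-0.23,3.67,0,0,0,-1]]'
python3 - <<'E'
from h import *
o=manip.get_obs(); print(o['joint_pos'].round(3))
print(tool(-6.2,36.5).T@[0,0,-1])
E
```

```text
clock: 22.75
position: [0.6799, -0.3713, 0.2551]
ee_rot: [0.891, -0.048, 0.451, 0.024]
ft_force: [0.2, 0.1, -1.8]
grip_width: 0.101
grasp_force: 88.8
[ 0.352  0.253  0.289  1.85  -1.267  0.485 -0.071]
[-0.80385686  0.          0.59482279]
```

```bash
python3 -m pendant '[[0,0,0,0,0,0,-1],[-0.08,0,0.06,0,0,0,-1],[-0.16,0,0.12,0,0,0,-1],[-0.24,0,0.18,0,0,0,-1],[-0.32,0,0.24,0,0,0,-1],[-0.4,0,0.3,0,0,0,-1],[-0.48,0,0.36,0,0,0,-1],[-0.56,0,0.42,0,0,0,-1],[-0.64,0,0.48,0,0,0,-1],[-0.64,0,0.48,0,0,0,-1]]' 20
python3 - <<'E'
from h import *
o=manip.get_obs(); print(o['joint_pos'].round(3))
T=tool(-6.2,36.5); print(rows([.68,-.37,.17],T))
E
```

```text
clock: 24.0
position: [0.6883, -0.3749, 0.2343]
ee_rot: [0.885, -0.045, 0.462, 0.03]
ft_force: [-1.4, 2.0, 53.3]
grip_width: 0.099
grasp_force: 92.2
[ 0.759  0.3   -0.18   1.841 -1.268  0.367  0.019]
(array([-1.15, -0.09,  0.59]), array([ 0.04, -0.2 ,  0.07]))
```

```bash
python3 -m pendant '[[0,-0.02,-0.1,0,-0.1,0.03,-1],[0,-0.05,-0.2,0,-0.2,0.07,-1],[0,-0.05,-0.2,0,-0.2,0.07,-1],[0,-0.05,-0.2,0,-0.2,0.07,-0.9],[0,-0.05,-0.2,0,-0.2,0.07,-0.85],[0,-0.05,-0.2,0,-0.2,0.07,-0.8],[0,-0.05,-0.2,0,-0.2,0.07,-0.8],[0,-0.05,-0.2,0,-0.2,0.07,-0.8],[0,-0.05,-0.2,0,-0.2,0.07,-0.8],[0,-0.05,-0.2,0,-0.2,0.07,-0.8]]' 20
python3 - <<'E'
from h import *
o=manip.get_obs(); print(o['joint_pos'].round(3))
E
```

```text
clock: 25.25
position: [0.6785, -0.3701, 0.2341]
ee_rot: [0.893, -0.051, 0.446, 0.025]
ft_force: [2.1, -0.4, 34.2]
grip_width: 0.105
grasp_force: 62.1
[ 0.717  0.277 -0.133  1.848 -1.16   0.385 -0.111]
```

```bash
python3 -m pendant '[[0.03,0,-0.02,0,0,0,-0.8],[0.05,0,-0.04,0,0,0,-0.8],[0.05,0,-0.04,0,0,0,-0.78],[0.05,0,-0.04,0,0,0,-0.77],[0.05,0,-0.04,0,0,0,-0.76],[0.05,0,-0.04,0,0,0,-0.76],[0.05,0,-0.04,0,0,0,-0.76],[0.05,0,-0.04,0,0,0,-0.76],[0.05,0,-0.04,0,0,0,-0.76],[0.05,0,-0.04,0,0,0,-0.76]]' 20
```

```text
clock: 26.5
position: [0.6725, -0.3675, 0.2232]
ee_rot: [0.897, -0.052, 0.438, 0.021]
ft_force: [0.5, -0.1, -0.3]
grip_width: 0.122
grasp_force: 0.6
```

```bash
python3 -m pendant '[[-0.12,0,0.06,0,0,0,-0.74],[-0.3,0,0.15,0,0,0,-0.74],[-0.5,0,0.25,0,0,0,-0.74],[-0.7,0,0.36,0,0,0,-0.74],[-0.9,0,0.46,0,0,0,-0.74],[-1.08,0,0.55,0,0,0,-0.74],[-1.08,0,0.55,0,0,0,-0.74],[-1.08,0,0.55,0,0,0,-1],[-1.08,0,0.55,0,0,0,-1],[-1.08,0,0.55,0,0,0,-1]]' 90
python3 - <<'E'
from h import *
np.set_printoptions(precision=4,suppress=True)
o=manip.get_obs(); print(o['joint_pos'].round(3))
a,_=manip.camera("scene"); cv2.imwrite("pics/s5.png",cv2.resize(a[90:250,150:290,::-1],(525,600)))
for n in("scene","top"):
    p,b,X,D,Q,tp=inhand(n); print(n,p,b,len(X),tp)
    W=tp+X[:,:1]*Q[:,0]+X[:,1:]*Q[:,2]; y=np.radians(-6.2); f=np.array([np.cos(y),np.sin(y)])
    fw=(W[:,:2]-tp[:2])@f; z=W[:,2]-tp[2]
    for lo in np.arange(-.2,.2,.02):
        m=(z>lo)&(z<=lo+.02)
        if m.sum(): print(round(lo,2),m.sum(),fw[m].min().round(4),fw[m].max().round(4),fw[m].mean().round(4))
    print("z",z.min(),z.max(),"y",np.percentile(D[:,1],[10,50,90]))
E
```

```text
clock: 27.75
position: [0.6614, -0.3654, 0.1641]
ee_rot: [0.897, -0.052, 0.438, 0.021]
ft_force: [0.0, 0.1, -2.5]
grip_width: 0.103
grasp_force: 89.5
[ 1.036  0.385 -0.49   1.906 -1.254  0.26   0.105]
scene 0.48 [192.1, 152.7, 205.7, 210.2] 173 [ 0.6613 -0.3654  0.1641]
-0.16 9 -0.0014 0.0107 0.0044
-0.14 8 -0.0025 0.0084 0.0039
-0.12 1 0.0038 0.0038 0.0038
-0.1 5 0.0017 0.0077 0.0046
-0.08 10 -0.0028 0.009 0.0027
-0.06 12 -0.0025 0.0115 0.0047
-0.04 9 -0.0036 0.0116 0.0044
-0.0 8 -0.0052 0.0108 0.0035
0.02 22 -0.0085 0.0178 0.0047
0.04 25 -0.0082 0.019 0.0054
0.06 20 -0.0068 0.0146 0.004
0.08 20 -0.0054 0.016 0.0053
0.1 14 -0.0118 0.0149 -0.0025
0.12 10 -0.0094 0.0095 0.0015
z -0.1582711766103542 0.13260421966919408 y [-0.0095 -0.0044  0.0378]
top 0.51 [477.1, 159.3, 518.1, 185.9] 190 [ 0.6613 -0.3655  0.164 ]
-0.2 10 -0.0047 0.0152 0.0062
-0.18 15 -0.009 0.0184 0.0048
-0.16 16 -0.0133 0.0161 0.0013
-0.14 14 -0.0115 0.0131 0.0008
-0.12 9 -0.0043 0.0109 0.0031
-0.1 2 0.0027 0.0065 0.0046
-0.0 4 0.0013 0.0097 0.006
0.02 14 -0.0061 0.0091 0.0014
0.04 18 -0.0083 0.0105 0.0012
0.06 16 -0.0087 0.0114 0.0024
0.08 23 -0.0159 0.0136 -0.0005
0.1 29 -0.0179 0.013 -0.0032
0.12 20 -0.0164 0.0092 -0.0029
z -0.19488970714500103 0.1352144501184179 y [-0.0103 -0.0054  0.0005]
```

View pics/s5.png

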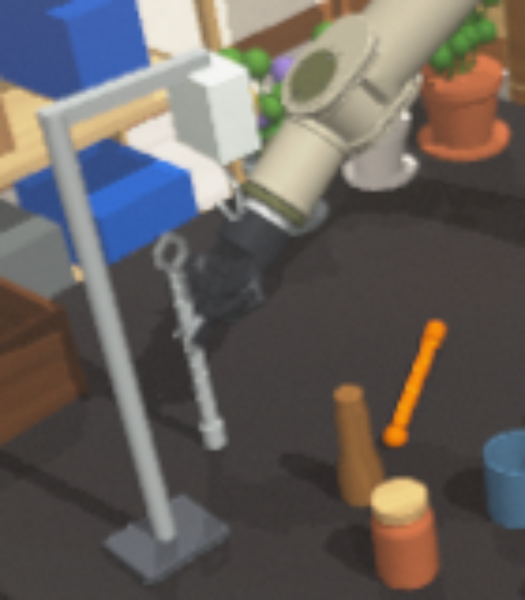

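The dipper stands upright in the fingers at crop (195,330), its eye at (172,250), and the grip is now 164 mm up the handle. The hook shows at (235,205). I check reachability and the moves to the pre-hook pose.

```bash
python3 - <<'E'
from h import *
from dls import *
o=manip.get_obs(); q=np.array(o['joint_pos']); Q=R.from_quat(o["ee_rot"]).as_matrix(); print(Q[:,2],np.degrees(np.arctan2(Q[1,2],Q[0,2])),np.degrees(np.arcsin(-Q[2,2])))
f=np.array([.9942,-.108,0]); ys=np.array([.108,.9942,0]); s=np.array([.657,-.2535,0])
p=o["position"]; A=s-.065*ys+.001*f+[0,0,.25]; B=s+.001*f+[0,0,.25]; C=B-[0,0,.04]
T=tool(-6.2,np.degrees(np.arcsin(-Q[2,2])))
for w in (np.r_[p[:2],.25],A,B,C): print(np.round(w,4),rows(w,T))
x=[(np.r_[p[:2],.25],T),(A,T),(B,T),(C,T)]
for k in (1,2,3,4): print(go(q,x[:k]))
E
```

```text
[ 0.78 -0.08 -0.62] -6.048874713161304 37.98334693188349
[ 0.66 -0.37  0.25] (array([ 1.36, -0.01, -1.06]), array([-0.01,  0.  , -0.07]))
[ 0.65 -0.32  0.25] (array([ 1.16, -0.93, -1.3 ]), array([-0.01,  0.  , -0.07]))
[ 0.66 -0.25  0.25] (array([ 1.15, -2.23, -1.3 ]), array([-0.01,  0.  , -0.07]))
[ 0.66 -0.25  0.21] (array([ 0.52, -2.23, -0.8 ]), array([-0.01,  0.  , -0.07]))
(array([ 0.89,  0.24, -0.32,  1.85, -0.97,  0.39, -0.27]), np.float64(1.3177457376779883e-07), np.float64(6.251077895584112e-09))
(array([ 0.87,  0.17, -0.35,  1.94, -1.  ,  0.34, -0.29]), np.float64(2.7340898545195166e-08), np.float64(1.3038555490508575e-09))
(array([ 0.78,  0.1 , -0.38,  2.01, -0.94,  0.25, -0.43]), np.float64(1.0707472867721556e-05), np.float64(5.152584076621743e-07))
(array([ 0.87,  0.17, -0.48,  2.04, -1.19,  0.18, -0.15]), np.float64(0.00026326637385219633), np.float64(1.2239067509762137e-05))
```

```bash
python3 -m pendant '[[0.3,0,-0.24,0,0,0,-1],[0.7,0,-0.55,0,0,0,-1],[1.05,0,-0.82,0,0,0,-1],[1.36,0,-1.06,0,0,0,-1],[1.26,-0.5,-1.18,0,0,0,-1],[1.16,-0.93,-1.3,0,0,-0.07,-1],[1.16,-0.93,-1.3,0,0,-0.07,-1],[1.16,-0.93,-1.3,0,0,-0.07,-1],[1.16,-0.93,-1.3,0,0,-0.07,-1],[1.16,-0.93,-1.3,0,0,-0.07,-1]]'
python3 - <<'E'
from h import *
np.set_printoptions(precision=4,suppress=True)
o=manip.get_obs(); print(o['position'],o['clock']); f=np.array([.9942,-.108,0]); ys=np.array([.108,.9942,0]); s=np.array([.657,-.2535,0])
cs=[]
for n in("scene","top"):
    im,d=manip.camera(n); P=pts(n,d)
    u,v=proj(n,np.array([.655,-.28,.37]))[0]; u,v=int(u),int(v)
    cs.append(cv2.resize(im[v-30:v+30,u-40:u+40,::-1],(400,300),interpolation=cv2.INTER_CUBIC)); print(n,"crop",u-40,v-30)
    K=P[np.all((P>[.62,-.36,.34])&(P<[.69,-.225,.42]),1)]; L=(K-s)@np.stack([f,ys,[0,0,1]]).T
    h=L[(L[:,1]>-.03)&(L[:,1]<.03)]; e=L[(L[:,1]<-.045)&(L[:,1]>-.085)&(abs(L[:,0])<.035)]
    print("hook pts",len(h),"low bend",h[(abs(h[:,1])<.012)&(h[:,2]<.375)].mean(0),"tip side",h[h[:,1]<-.012].mean(0), "ymin",h[:,1].min())
    print("eye pts",len(e),"min",e.min(0),"max",e.max(0),"mean",e[e[:,2]>.36].mean(0)); print("proj seat",proj(n,np.r_[s[:2],.358]),"proj eye",proj(n,o["position"]-.001*f+[0,0,.125]))
cv2.imwrite("pics/hk.png",np.hstack(cs))
E
```

```text
clock: 29.25
position: [0.6508, -0.3192, 0.2499]
ee_rot: [0.897, -0.048, 0.438, 0.023]
ft_force: [0.2, 0.5, -1.9]
grip_width: 0.096
grasp_force: 89.4
[ 0.6508 -0.3192  0.2499] 29.25
scene crop 167 112
hook pts 34 low bend [ 0.0023 -0.0012  0.3599] tip side [ 0.0016 -0.0204  0.3632] ymin -0.024866608766584204
eye pts 64 min [-0.0126 -0.0704  0.3415] max [ 0.0277 -0.052   0.3897] mean [ 0.0089 -0.0619  0.3752]
proj seat [[211.9395 147.5006]] proj eye [[201.05   138.3346]]
top crop 457 125
hook pts 28 low bend [-0.0029 -0.001   0.3593] tip side [-0.0028 -0.0169  0.3615] ymin -0.021171658661870506
eye pts 44 min [-0.0197 -0.0695  0.34  ] max [ 0.0001 -0.059   0.3826] mean [-0.0128 -0.0632  0.373 ]
proj seat [[486.3937 156.3841]] proj eye [[512.394  157.4332]]
```

View pics/hk.png

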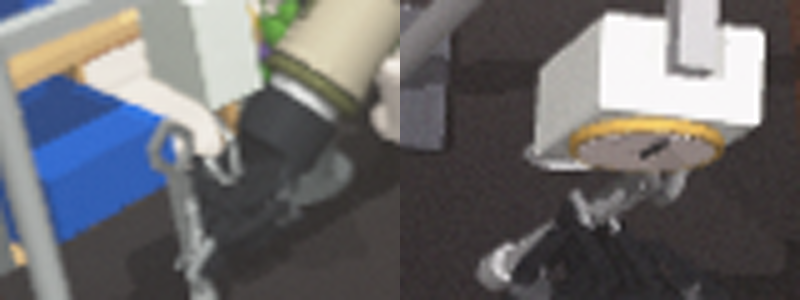

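```bash
python3 -m pendant '[[-0.04,0,-0.05,0,0,0,-1],[-0.04,-0.2,-0.05,0,0,0,-1],[-0.04,-0.4,-0.05,0,0,0,-1],[-0.04,-0.6,-0.05,0,0,0,-1],[-0.04,-0.8,-0.05,0,0,0,-1],[-0.04,-1,-0.05,0,0,0,-1],[-0.04,-1.16,-0.05,0,0,0,-1],[-0.04,-1.31,-0.05,0,0,0,-1],[-0.04,-1.31,-0.05,0,0,0,-1],[-0.04,-1.31,-0.05,0,0,0,-1]]'
python3 - <<'E'
from h import *
np.set_printoptions(precision=4,suppress=True)
o=manip.get_obs(); print(o['position'],o['ft_force']); f=np.array([.9942,-.108,0]); ys=np.array([.108,.9942,0]); s=np.array([.657,-.2535,0])
cs=[]
for n in("scene","top"):
    im,d=manip.camera(n)
    u,v=proj(n,np.array([.655,-.25,.37]))[0]; u,v=int(u),int(v)
    cs.append(cv2.resize(im[v-20:v+20,u-20:u+20,::-1],(400,400),interpolation=cv2.INTER_CUBIC)); print(n,u-20,v-20)
print((np.array(o["position"])-s)@np.stack([f,ys,[0,0,1]]).T)
cv2.imwrite("pics/hk2.png",np.hstack(cs))
E
```

```text
clock: 30.6
position: [0.6545, -0.2535, 0.2501]
ee_rot: [0.897, -0.048, 0.438, 0.023]
ft_force: [-0.5, -0.8, -2.8]
grip_width: 0.098
grasp_force: 89.5
[ 0.6545 -0.2535  0.2501] [-0.5127 -0.7937 -2.8477]
scene 192 124
top 466 135
[-0.0024 -0.0003  0.2501]
```

View pics/hk2.png

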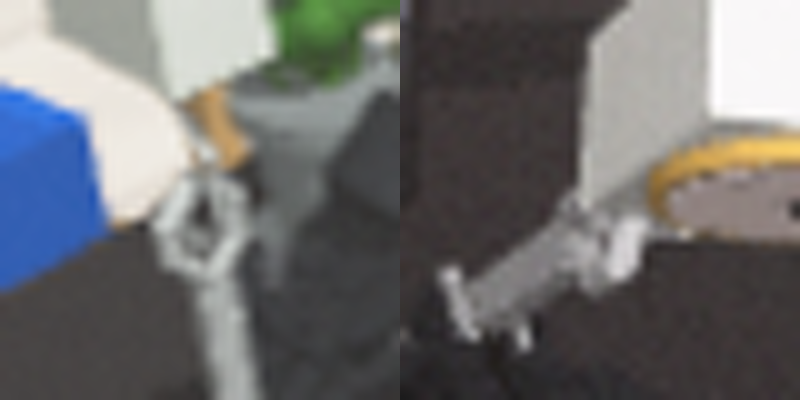

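The ring at crop (203,220) encloses the hook wire, which comes down into it at (205,155), and there is no contact force. Lowering 32 mm while watching the weight leave the wrist.

```bash
python3 -m pendant '[[-0.1,0,0.08,0,0,0,-1],[-0.2,0,0.155,0,0,0,-1],[-0.27,0,0.21,0,0,0,-1],[-0.34,0,0.265,0,0,0,-1],[-0.39,0,0.305,0,0,0,-1],[-0.44,0,0.345,0,0,0,-1],[-0.5,0,0.39,0,0,0,-1],[-0.5,0,0.39,0,0,0,-1],[-0.5,0,0.39,0,0,0,-1],[-0.5,0,0.39,0,0,0,-1]]'
python3 -c "
from h import *
o=manip.get_obs(); print(o['ft_force'],o['torque'])"
```

```text
clock: 31.95
position: [0.6547, -0.2532, 0.2186]
ee_rot: [0.897, -0.048, 0.438, 0.023]
ft_force: [-1.7, -0.8, -0.4]
grip_width: 0.092
grasp_force: 89.7
[-1.6733056  -0.82254258 -0.42255835] [ 0.07912735  0.93475714 -0.24623352]
```

```bash
python3 -m pendant '[[-0.03,0,0.025,0,0,0,-1],[-0.063,0,0.05,0,0,0,-1],[-0.063,0,0.05,0,0,0,-1],[-0.063,0,0.05,0,0,0,-0.85],[-0.063,0,0.05,0,0,0,-0.78],[-0.063,0,0.05,0,0,0,-0.74],[-0.063,0,0.05,0,0,0,-0.7],[-0.063,0,0.05,0,0,0,-0.6],[-0.063,0,0.05,0,0,0,-0.4],[-0.063,0,0.05,0,0,0,0]]' 90
python3 -m pendant '[[0,0,0,0,0,0,0.3],[0,0,0,0,0,0,0.5],[0,0,0,0,0,0,0.5],[0,0,0,0,0,0,0.5],[0,0,0,0,0,0,0.5],[0,0,0,0,0,0,0.5],[0,0,0,0,0,0,0.5],[0,0,0,0,0,0,0.5],[0,0,0,0,0,0,0.5],[0,0,0,0,0,0,0.5]]'
python3 - <<'E'
from h import *
im,d=manip.camera("scene"); cv2.imwrite("pics/hk3.png",cv2.resize(im[90:250,150:290,::-1],(525,600)))
np.set_printoptions(precision=4,suppress=True)
P=pts("scene",d); s=np.array([.657,-.2535,0]); f=np.array([.9942,-.108,0]); ys=np.array([.108,.9942,0])
L=(P-s)@np.stack([f,ys,[0,0,1]]).T; L=L[(abs(L[:,0])<.045)&(abs(L[:,1])<.03)&(L[:,2]>.02)&(L[:,2]<.4)]
for z in np.arange(.04,.4,.03):
    m=L[(L[:,2]>z)&(L[:,2]<z+.03)]; print(round(z,2),len(m),m.mean(0) if len(m) else '')
print(proj("scene",[[.657,-.2535,.338],[.657,-.2535,.05]]))
E
```

```text
clock: 33.2
position: [0.6547, -0.253, 0.2143]
ee_rot: [0.897, -0.048, 0.438, 0.023]
ft_force: [-0.5, -0.3, -0.3]
grip_width: 0.492
grasp_force: 0.0
clock: 34.45
position: [0.6547, -0.253, 0.2144]
ee_rot: [0.897, -0.048, 0.438, 0.023]
ft_force: [0.2, -0.2, -0.5]
grip_width: 0.748
grasp_force: 0.0
0.04 17 [0.007  0.0088 0.061 ]
0.07 39 [0.0045 0.0066 0.0846]
0.1 20 [0.0033 0.0048 0.1161]
0.13 25 [0.0048 0.0051 0.1459]
0.16 25 [0.0042 0.0048 0.1754]
0.19 30 [0.0036 0.0022 0.2064]
0.22 35 [-0.0021 -0.0028  0.2346]
0.25 57 [-0.019  -0.0014  0.2627]
0.28 30 [0.0037 0.0048 0.2939]
0.31 38 [0.0051 0.0042 0.3243]
0.34 32 [0.0043 0.004  0.3492]
0.37 14 [0.0025 0.012  0.3867]
0.4 0 
[[212.796  151.8315]
 [223.7963 207.4536]]
```

View pics/hk3.png

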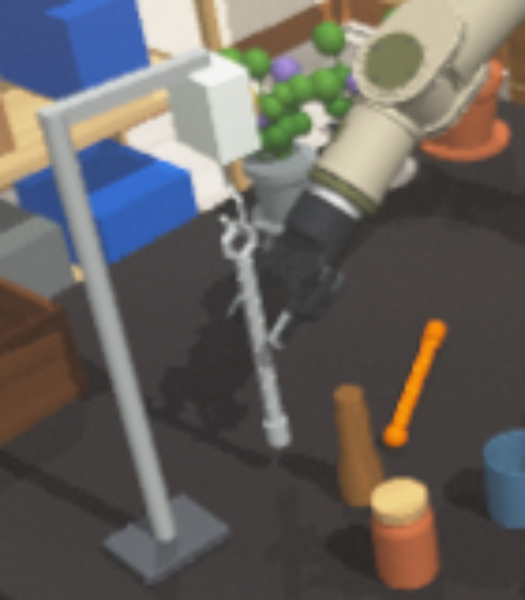

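The dipper hangs plumb on the hook, its eye at crop (240,240) and its foot at (278,435). The fingers stand open on either side of the handle. Retreating straight back along the tool axis.

```bash
python3 -m pendant '[[0,0,-0.2,0,0,0,0.5],[0,0,-0.5,0,0,0,0.5],[0,0,-0.8,0,0,0,0.5],[0,0,-1.2,0,0,0,0.5],[0,0,-1.6,0,0,0,0.5],[0,0,-2,0,0,0,0.5],[0,0,-2.4,0,0,0,0.5],[0,0,-2.4,0,0,0,0.5],[0,0,-2.4,0,0,0,0.5],[0,0,-2.4,0,0,0,0.5]]'
python3 -m pendant '[[0,0,0,0,0,0,0.5],[0,0,0,0,0,0,0.5],[0,0,0,0,0,0,0.5],[0,0,0,0,0,0,0.5],[0,0,0,0,0,0,0.5],[0,0,0,0,0,0,0.5],[0,0,0,0,0,0,0.5],[0,0,0,0,0,0,0.5],[0,0,0,0,0,0,0.5],[0,0,0,0,0,0,0.5]]'
python3 - <<'E'
from h import *
np.set_printoptions(precision=4,suppress=True)
s=np.array([.657,-.2535,0]); f=np.array([.9942,-.108,0]); ys=np.array([.108,.9942,0])
for k in range(2):
    im,d=manip.camera("scene"); P=pts("scene",d)
    L=(P-s)@np.stack([f,ys,[0,0,1]]).T; L=L[(abs(L[:,0])<.045)&(abs(L[:,1])<.03)&(L[:,2]>.02)&(L[:,2]<.4)]
    for a,b in((.05,.09),(.15,.2),(.29,.345)): m=L[(L[:,2]>a)&(L[:,2]<b)]; print(a,len(m),m.mean(0))
for t in("mill","mug","jar","bowl","masher","stirrer"):
    for n in ("top",) :
        if t=="mill": im,d=manip.camera(n)
        r=manip.trace(t,n); print(t,[(round(x["p"],2),np.round(x["box"])) for x in r[:4]])
E
```

```text
clock: 35.75
position: [0.5608, -0.2427, 0.2875]
ee_rot: [0.898, -0.048, 0.438, 0.022]
ft_force: [-0.1, -0.1, 0.3]
grip_width: 0.751
grasp_force: 0.0
clock: 37.0
position: [0.5606, -0.2431, 0.2882]
ee_rot: [0.897, -0.048, 0.438, 0.023]
ft_force: [-0.3, -0.7, 0.2]
grip_width: 0.748
grasp_force: 0.0
0.05 46 [0.0057 0.0081 0.0733]
0.15 41 [0.0037 0.0039 0.1734]
0.29 71 [0.0037 0.0026 0.3209]
0.05 44 [0.0049 0.0075 0.0731]
0.15 40 [0.004  0.0043 0.1745]
0.29 71 [0.004  0.0031 0.3216]
mill [(0.54, array([414., 176., 437., 196.])), (0.26, array([290., 155., 302., 203.]))]
mug [(0.66, array([367., 197., 389., 232.]))]
jar [(0.55, array([378., 155., 400., 184.]))]
bowl []
masher [(0.63, array([256., 234., 304., 287.])), (0.62, array([428., 209., 469., 272.])), (0.55, array([179., 204., 246., 228.])), (0.46, array([292., 153., 303., 204.]))]
stirrer [(0.6, array([307., 160., 321., 199.]))]
```

Everything is still and in place, so I hand in.

```bash
python3 -c "
from workcell import manip
print(manip.hand_in())"
```

```text
the job is handed in; nothing more can be done
None
```

The job is handed in; no verdict came back. At my last look the dipper hung still and plumb by its eye on the hook with the gripper clear, the mill stood about 108 mm from below the hook, the masher and stirrer were in the caddy, and the mug and jar had not moved; the bowl was not detected in that last picture, so I did not recheck it.

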